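# Ready the bench compressor for starting

### The arm

A 7-joint arm with a two-finger parallel gripper is mounted at the origin on the work surface. World frame = base frame: x ahead of the robot, y to its left, z up, the work surface at z = 0. Lengths are in m, angles in rad, forces in N, time in s.
With the tool pointing down it reaches from about 0.425 to 0.875 m from the base axis. Payload 4.7 kg.
Tool frame: the origin (TCP) lies midway between the tips of the shut fingers; the grasp point (between the pads) lies 19 mm behind it (manip.grip_point_offset is the distance from the TCP to the grasp point, in m); z points along the fingers, y is the direction in which the jaws open and shut (so a half turn about z gives the same grasp; the last joint's range is limited). The gripper opens to 87 mm and grips with 3 to 60 N. Pads are 19 mm wide; open, the fingers measure 117 mm over their backs; the gripper's body (75 mm by 190 mm) begins 51 mm behind the grasp point.
Start: joints at [-1.264, 0.321, -0.07, 1.45, 0.023, 1.371, -0.057], TCP at [0.188, 0.622, 0.223] pointing down, gripper open.
Joint ranges: [-2.86, 2.86], [-0.3, 2.09], [-1.38, 1.24], [0.06, 2.45], [-1.56, 4.7], [0.09, 2.05], [-2.69, 2.69]. Speed limits (rad/s): [2.57, 2.57, 3.14, 3.14, 3.14, 3.14, 3.14].

### API

Orientations are given as a unit quaternion [x, y, z, w].
In Python, from workcell import manip gives the robot as it stands. The module is installed in compiled form; this text tells all that it offers.
- The arm moves only by the tool drive_tool, never from a script. Its argument "targets" is a list of rows, each a list of 7 numbers: the shift along the tool's x, y, z in m, then the turn, a rotation vector about the tool's x, y, z in rad, then the closure in counts, from 0 (fully open) to 255 (shut). A call has 1 to 10 rows; each row is the pose to reach, as a shift and turn from the pose commanded when the call began, along the tool's axes at that moment; what a row does not reach only later rows make up. A row lasts 1/10 s, in which the tool goes at most 50 mm and 8.59 degrees, less where a joint would pass 70% of its speed; a pose out of reach is approached as far as the arm can. A call with a gripper value outside its range is refused whole. The fingers move at their own pace and stop on an object; "squeeze" is the grip in N (left out, the last holds). Time passes only in rows, so rows that repeat a pose let the fingers close. It gives the time, the measured TCP pose, the force and the opening at its end, in the units of the state.
- manip.state(): the state, without advancing time (a new reading comes with each control period).
- manip.camera(name): name is "scene" or "side" or "wrist"; returns a dict with "frame" (400x640x3 uint8, red, green, blue), "vertical_fov" (degrees; the focal length in pixels is half the picture's height over the tangent of half this angle, whatever the lens; pixels are square), "cx", "cy" (the principal point, pixels), "distortion" ([k1, k2, p1, p2, k3] as OpenCV has them; the pictures are not rectified), "R" (3x3) and "t" (3): a world point X has camera coordinates R X + t. Camera axes: x right, y down, z forward; pixel columns grow to the right and rows downward; lengths in m; the calibration is good to about 2 mm. A picture is of the moment at which its call begins. There is no depth.
- manip.close_job(): hands the job in, once; it reports no verdict.
Trained networks look in the newest picture that a camera, given by its name, has taken for a name from the list of things; names that differ only in an ending like _2 or _b are one class to them, and where a whole thing is asked for, a point or a joint stands for the part that bears it (a point fixed in the world has none). Each returns a list of dicts, best first, with "score" (0 to 1); they miss things now and then, are a little off and sometimes report something else, mostly with a low value. They report only what shows in the picture. A call takes as long as a camera call. They do not tell look-alikes from the thing itself.
- manip.boxes_of(target, camera): "centre" ([x, y, z] in m, in world coordinates, good to about 4 mm: the middle of the surface that is visible of it).
The state is a dict: "clock": time; "joint_pos": joint angles; "qd": joint speeds; "joint_torque": joint torques, N m; "tool_pos": TCP position; "tcp_rot": TCP orientation; "wrist_force": force on the tool from outside, world axes, zero at the start; "ft_torque": the same for the moment, N m; "grip_width": finger opening in m.
Only numpy, scipy, OpenCV 4.12 (cv2) and the standard library are available. Lean on these libraries where they do the work, as an engineer would, in place of code of your own. Each camera call takes 0.05 s, during which the arm holds its last target.

### The job

Make the bench compressor ready to start: lift the glass jar that stands in the way of the pressure selector's lever and stand it upright, wholly on the cork mat; then move the lever three clicks up from the end notch it is in, towards the jar's old place, letting it rest a moment in each notch and not going past the third. Then turn the flywheel clockwise (seen from above) by its handle until you feel its one stiff spot peak and give way, and stop just past it, within about a twelfth of a turn and without running on, leaving the wheel there, let go. Leave everything else on the bench where it stands.

Things in the scene. Friction and masses are not known exactly. Their poses are not given: they have to be found in the camera images.
- wheel_axis (a point): Centre of the flywheel's upper face (vertical axis, 135 mm above the bench). The fixed compressor is a round grey housing, 160 mm across, on a round foot 200 mm across; on top the aluminium flywheel, a solid disc 186 mm across, 20 mm thick, with a 3 mm raised rim. Nothing shows where its stiff spot comes. The point's x, y directions mean nothing.
- handle_grip (a point): Middle of the flywheel's black upright handle, 173 mm above the bench: a round grip 27 mm thick, 62 mm tall (139 to 201 mm above the bench), 74 mm from the wheel's axis. It spins freely on its own pin, so the wheel can be turned with the gripper kept at one yaw.
- flywheel (a joint): Flywheel angle, growing clockwise seen from above; 0 at the crest of the stiff spot. Starts at -2.8 to -1.3. It needs an even push of about 6 N at the handle and stays where left; from -0.35 the push rises to a peak of about 12 N near -0.18, falls to 6 N at 0 and to nearly nothing until 0.35, then 6 N again. To be left between 0 and about 0.5.
- lever_pivot (a point): Vertical pivot of the lever, at the top face of the selector's base plate (15 mm above the bench). The fixed aluminium plate reaches 130 mm from it to the front (point -x), 40 mm to the rear and 90 mm to either side. Along the rear edge, 14 mm behind the pivot (point +x), stands a grey block 120 mm long, with gauge and caps up to 90 mm above the bench.
- lever_grip (a point): Middle of the black upright round stub at the end of the lever, 66 mm above the bench: 16 mm thick, free over 40 to 86 mm above the bench, 80 mm from the pivot, standing on the flat steel lever (top at 40 mm). It does not spin.
- lever (a joint): Lever angle, growing clockwise seen from above. It clicks into five notches at 0, 0.3, 0.6, 0.9, 1.2 (dark ticks on the plate, 104 mm from the pivot); starts in end notch 0; the third click is 0.9. A click takes 4 to 6 N at the stub; let go, it settles in the nearest notch. At 0.6 the lever points along point lever_pivot's -x axis, at 0 it is 0.6 rad anticlockwise of it.
- jar_mid (a point): Middle of the closed glass jar with metal lid, 56 mm across and 95 mm tall, about 0.25 kg; it stands on the selector's plate in the path of the lever. z axis upward when upright.
- mat_top (a point): Centre of the upper face of the square cork mat, 150 x 150 x 6 mm, fixed flat on the bench; x, y along its sides.
- cup_mid (a point): Bystander: middle of an open black cup, 56 mm across, 70 mm tall.
- bench_block_mid (a point): Bystander: middle of a steel block 60 x 60 x 45 mm.
- screwdriver_mid (a point): Bystander: middle of a screwdriver 160 mm long lying along its x axis, under 35 mm tall.
- brush_mid (a point): Bystander: middle of a brush 170 mm long lying along its x axis, under 35 mm tall.
- pot_mid (a point): Bystander: middle of a white pot 66 mm across, 60 mm tall.
- blue_box_mid (a point): Bystander: middle of a blue box 70 x 100 x 40 mm.
- mallet_mid (a point): Bystander: middle of a wooden mallet 200 mm long lying along its x axis, under 60 mm tall.
- tall_bottle_mid (a point): Bystander: middle of a closed amber bottle, 48 mm across and 170 mm tall, standing between the task's things: taller than all else but the flywheel's handle.
Mind the look-alikes: they are no part of the job. What is shaped like the part that bears jar_mid but orange or yellow is not meant.

How it is judged:
By the outcome, as a careful person would: the job done as asked, in the order asked, and still so for the second after the job is handed in, with the robot touching nothing.
It also fails if it takes over 72 s, if anything falls off the work surface, if the arm or the gripper's body presses on something with over 40 N, if the wrist force passes 120 N, or if a joint passes its speed limit or range.

## Working session

There is one attempt and no reset: what is moved stays moved. The work goes in short steps, Python scripts to look and compute and a tool call to move; the robot and the scene stay as the last step left them, time stands still between calls to the robot, and variables do not carry over. Pictures are saved under pics/ and viewed, and the job is handed in when it is done.

Besides the shell and the picture viewer there is one more tool, called after "Emit:" as name([rows], argument=value, ...), one row to a line, values as JSON. drive_tool: Moves the arm, as the interface text tells. Its arguments: {"type":"object","properties":{"targets":{"type":"array","items":{"type":"array","items":{"type":"number"}}},"squeeze":{"type":"number"}},"required":["targets"]}

```bash
ls; mkdir -p pics
python3 - <<'E'
from workcell import manip
import cv2
print({k:v for k,v in manip.state().items()})
print(manip.grip_point_offset)
for n in ["scene","side"]:
    c=manip.camera(n); cv2.imwrite(f"pics/{n}0.png",c["frame"][:,:,::-1])
    print(n,c["vertical_fov"],c["cx"],c["cy"],c["distortion"],c["R"],c["t"])
    for t in ["wheel_axis","handle_grip","flywheel","lever_pivot","lever_grip","lever","jar_mid","mat_top","cup_mid","bench_block_mid","screwdriver_mid","brush_mid","pot_mid","blue_box_mid","mallet_mid","tall_bottle_mid"]:
        try:
            print(t,[([round(float(v),3) for v in d["centre"]],round(float(d["score"]),2)) for d in manip.boxes_of(t,n)])
        except Exception as e: print(t,e)
E
```

```text
pics
{'clock': 0.0, 'joint_pos': array([-1.26391748,  0.32179823, -0.07009343,  1.4516795 ,  0.02260458,
        1.3707883 , -0.05686251]), 'qd': array([-1.64263686e-04,  3.48273643e-04, -2.69482343e-03,  7.50231199e-05,
       -6.35682026e-04, -1.98379356e-04,  8.43959328e-04]), 'joint_torque': array([-6.22184853e-04, -4.91273260e+01, -4.04549316e-01, -3.12549520e+01,
       -6.40135864e-02,  4.32283350e-02,  1.61932353e-04]), 'tool_pos': array([0.1874837 , 0.62179668, 0.2214754 ]), 'tcp_rot': array([ 1.45828818e-01,  9.89309389e-01, -9.39021870e-04, -8.77488895e-05]), 'wrist_force': array([-0.35192186,  0.34663642, -0.50782747]), 'ft_torque': array([ 0.00700472,  0.0085894 , -0.02383119]), 'grip_width': 0.08732615677809742}
0.0187
scene 56.496246198903236 317.49945322322304 197.8896718526476 [0.00902697 0.         0.         0.         0.        ] [[ 0.69910573  0.71499322  0.00598891]
 [ 0.38220313 -0.36660534 -0.84824601]
 [-0.60429458  0.59530263 -0.52956854]] [-0.3403187  -0.14015494  1.46508988]
wheel_axis [([0.601, -0.036, 0.102], 0.65), ([0.606, -0.323, 0.017], 0.48)]
handle
[... 1496 characters left out ...]
 -0.463, 0.057], 0.88), ([0.508, -0.259, 0.08], 0.77), ([0.703, -0.35, 0.061], 0.62)]
mat_top [([0.533, 0.284, 0.009], 0.92)]
cup_mid [([0.662, 0.152, 0.044], 0.94), ([0.418, -0.13, 0.086], 0.31)]
bench_block_mid [([0.705, -0.126, 0.04], 0.39)]
screwdriver_mid [([0.374, 0.139, 0.022], 0.79)]
brush_mid [([0.345, 0.014, 0.021], 0.93), ([0.557, 0.02, 0.138], 0.35)]
pot_mid [([0.737, -0.005, 0.05], 0.61)]
blue_box_mid [([0.741, 0.233, 0.038], 0.83), ([0.579, -0.261, 0.022], 0.62), ([0.416, -0.128, 0.089], 0.37), ([0.728, -0.268, 0.025], 0.2)]
mallet_mid [([0.586, -0.289, 0.039], 0.71), ([0.729, -0.271, 0.028], 0.61)]
tall_bottle_mid [([0.419, -0.128, 0.087], 0.91), ([0.344, 0.011, 0.021], 0.65)]
```

View pics/scene0.png

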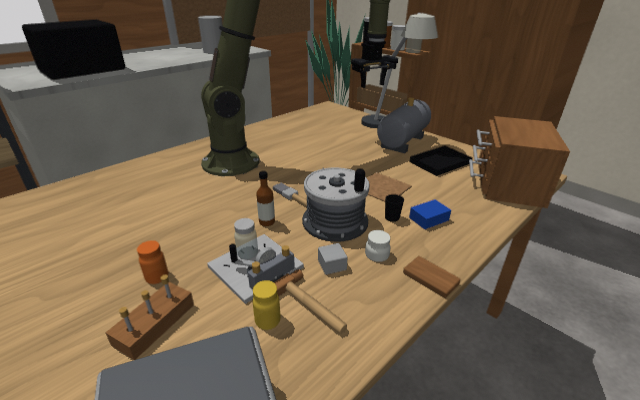

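View pics/side0.png

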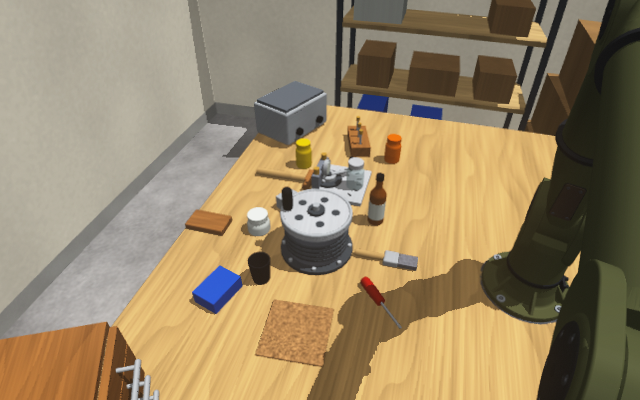

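```bash
cat > h.py <<'E'
import numpy as np, cv2
from workcell import manip
def K(c):
    f=200/np.tan(np.radians(c["vertical_fov"])/2)
    return np.array([[f,0,c["cx"]],[0,f,c["cy"]],[0,0,1.]]),np.array(c["distortion"],float)
def proj(c,P):
    k,d=K(c); r,_=cv2.Rodrigues(np.array(c["R"]))
    return cv2.projectPoints(np.array(P,float).reshape(-1,3),r,np.array(c["t"],float),k,d)[0].reshape(-1,2)
def ray(c,uv):
    k,d=K(c); n=cv2.undistortPoints(np.array(uv,float).reshape(-1,1,2),k,d).reshape(-1,2)
    R=np.array(c["R"]);t=np.array(c["t"])
    v=np.c_[n,np.ones(len(n))]@R
    return -R.T@t, v
def atz(c,uv,z):
    o,v=ray(c,uv); return o+v*((z-o[2])/v[:,2])[:,None]
def circ(cx,cy,z,r,n=60):
    a=np.linspace(0,2*np.pi,n,endpoint=False); return np.c_[cx+r*np.cos(a),cy+r*np.sin(a),np.full(n,z)]
def crop(c,name,x0,y0,w,h,s,polys=(),pts=()):
    im=cv2.resize(c["frame"][y0:y0+h,x0:x0+w,::-1],None,fx=s,fy=s,interpolation=cv2.INTER_CUBIC)
    for P,col in polys:
        q=((proj(c,P)-[x0,y0]+.5)*s-.5)
        cv2.polylines(im,[np.round(q).astype(int)],True,col,1)
    cv2.imwrite("pics/"+name+".png",im)
import pickle,os
def cam(n):
    c=manip.camera(n); return c
E
python3 - <<'E'
from h import *
for n in ["scene","side"]:
    c=cam(n); pickle.dump(c,open(n+".pkl","wb"))
    if n=="scene":
        crop(c,"s_lev",200,205,110,100,7); crop(c,"s_whl",290,155,90,85,7)
    else:
        crop(c,"d_lev",270,140,120,90,6); crop(c,"d_whl",265,175,100,100,6)
E
```

```text
(no output)
```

View pics/s_lev.png

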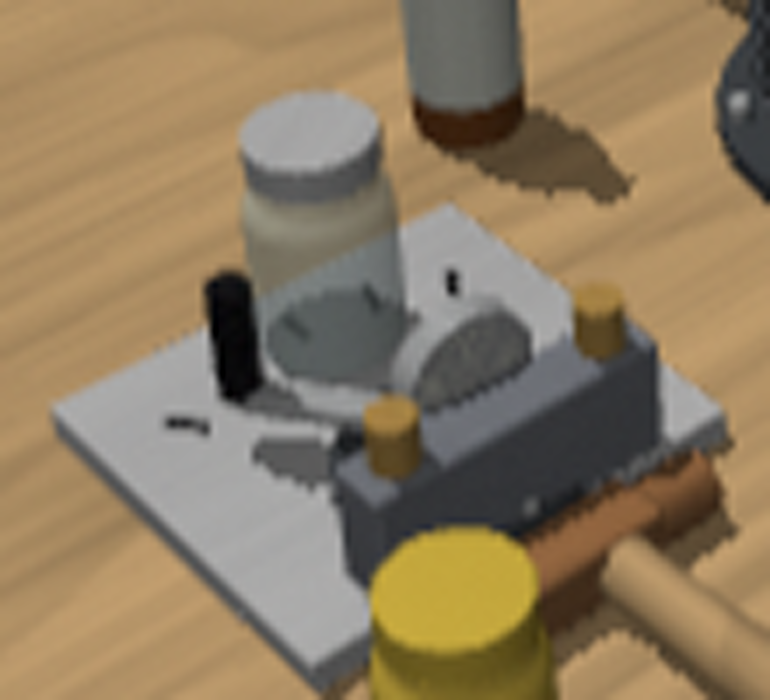

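View pics/d_lev.png

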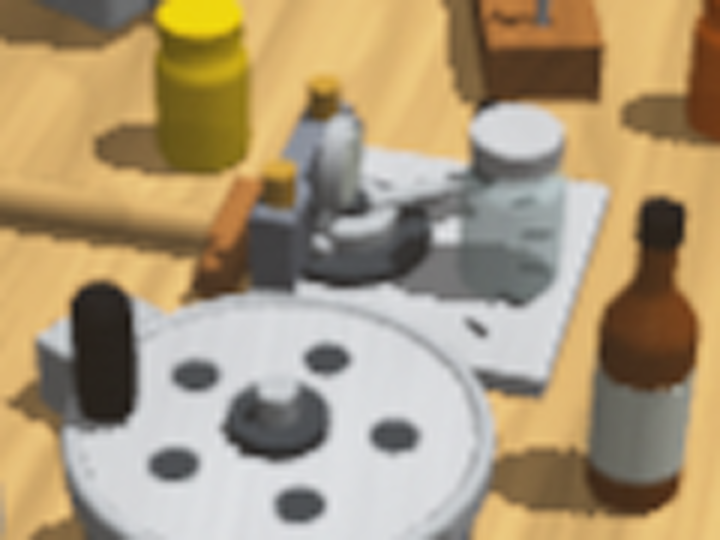

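View pics/s_whl.png

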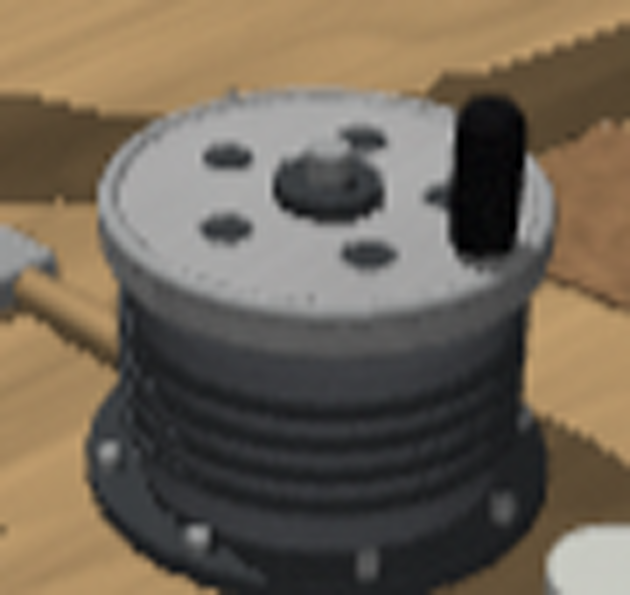

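View pics/d_whl.png

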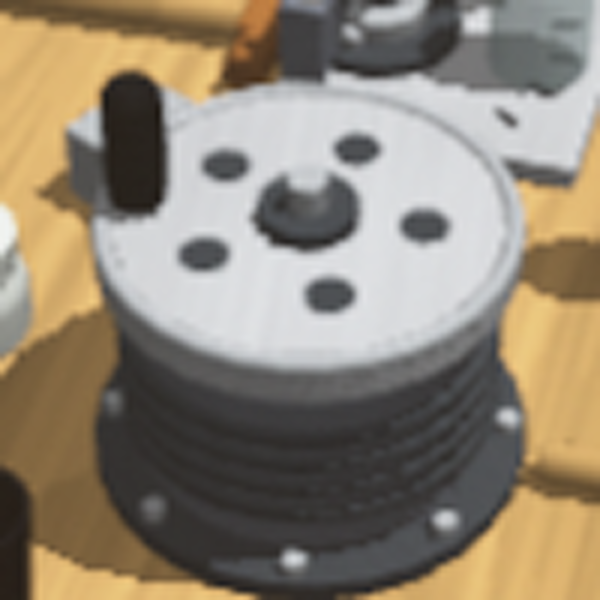

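```bash
cat > fit.py <<'E'
from h import *
from scipy.optimize import least_squares
S=pickle.load(open("scene.pkl","rb"));D=pickle.load(open("side.pkl","rb"))
def px(l,x0,y0,s): return (np.array(l,float)+.5)/s-.5+[x0,y0]
def fitc(P):
    f=lambda p:np.hypot(P[:,0]-p[0],P[:,1]-p[1])-p[2]
    return least_squares(f,[P[:,0].mean(),P[:,1].mean(),.09])
ws=px([(98,205),(330,89),(200,108),(553,205),(325,320),(180,280)],290,155,7)
wd=px([(92,215),(300,83),(523,225),(310,370),(180,345),(440,330)],265,175,6)
for c,w in((S,ws),(D,wd)):
    r=fitc(atz(c,w,.138)); print("wheel",r.x, np.abs(r.fun).max())
# handle top center/bottom
print("handle S z.201",atz(S,px([(490,112)],290,155,7),.201), "z.139",atz(S,px([(487,248)],290,155,7),.139))
print("handle D z.201",atz(D,px([(132,90)],265,175,6),.201), "z.139",atz(D,px([(136,200)],265,175,6),.139))
# plate
ps=atz(S,px([(52,410),(450,203),(725,415),(315,660)],200,205,7),.015)
print(ps)
pd=atz(D,px([(607,187),(540,382)],270,140,6),.015); print(pd)
M=np.array([[-.13,.09],[-.13,-.09],[.04,-.09],[.04,.09]])
# jar lid
for n,P in (("jarlid S",atz(S,px([(240,150),(383,150),(312,95),(312,178)],200,205,7),.11)),("jarlid D",atz(D,px([(469,135),(566,140),(518,104),(518,165)],270,140,6),.11))):
    print(n,P[:,:2])
print("stub top S",atz(S,px([(230,280)],200,205,7),.086)," bottom",atz(S,px([(240,390)],200,205,7),.040))
E
python3 fit.py
```

```text
wheel [0.56018338 0.00189511 0.09202126] 0.002848391291312022
wheel [0.55780195 0.01001884 0.09190607] 0.0024117036232342987
handle S z.201 [[0.63373199 0.00976456 0.201     ]] z.139 [[0.63312831 0.01498061 0.139     ]]
handle D z.201 [[0.62786165 0.021961   0.201     ]] z.139 [[0.63036338 0.02003342 0.139     ]]
[[ 0.47143958 -0.37796622  0.015     ]
 [ 0.47315525 -0.19892299  0.015     ]
 [ 0.64317397 -0.20409898  0.015     ]
 [ 0.63698732 -0.37876261  0.015     ]]
[[ 0.47107145 -0.3737495   0.015     ]
 [ 0.47506068 -0.19362837  0.015     ]]
jarlid S [[ 0.50091155 -0.30458768]
 [ 0.53594228 -0.2682045 ]
 [ 0.49044434 -0.26669825]
 [ 0.53220738 -0.29579737]]
jarlid D [[ 0.53236653 -0.26699377]
 [ 0.48295687 -0.27577349]
 [ 0.51356456 -0.30214637]
 [ 0.50249537 -0.24711738]]
stub top S [[ 0.53293965 -0.33308156  0.086     ]]  bottom [[ 0.53550549 -0.33681899  0.04      ]]
```

Run:
```python
from h import *
S=pickle.load(open("scene.pkl","rb"));D=pickle.load(open("side.pkl","rb"))
crop(D,"d_mat",245,290,100,80,7)
def box(cx,cy,z): 
    return [[cx-.13,cy+.09,z],[cx-.13,cy-.09,z],[cx+.04,cy-.09,z],[cx+.04,cy+.09,z]]
for c,n,a in((S,"s_ov",(200,155,180,150,4)),(D,"d_ov",(255,140,140,140,4))):
    crop(c,n,*a,polys=[(circ(.559,.006,.138,.093),(0,0,255)),(circ(.631,.017,.201,.0135),(0,255,255)),(circ(.631,.017,.139,.0135),(0,255,255)),
      (box(.603,-.287,.015),(0,0,255)),(circ(.512,-.28,.110,.025),(0,255,0)),(circ(.512,-.28,.015,.028),(0,255,0)),(circ(.536,-.332,.086,.008),(255,0,0)),(circ(.603,-.287,.015,.104),(255,0,255))])
```

```text
(no output)
```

View pics/s_ov.png

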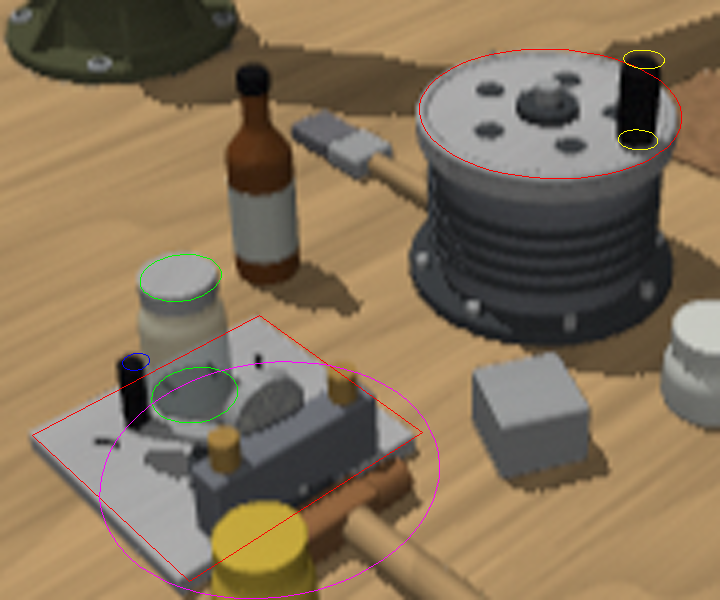

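View pics/d_ov.png

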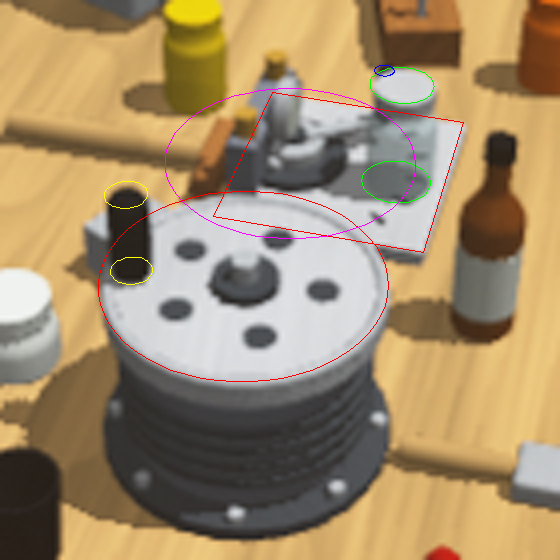

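View pics/d_mat.png

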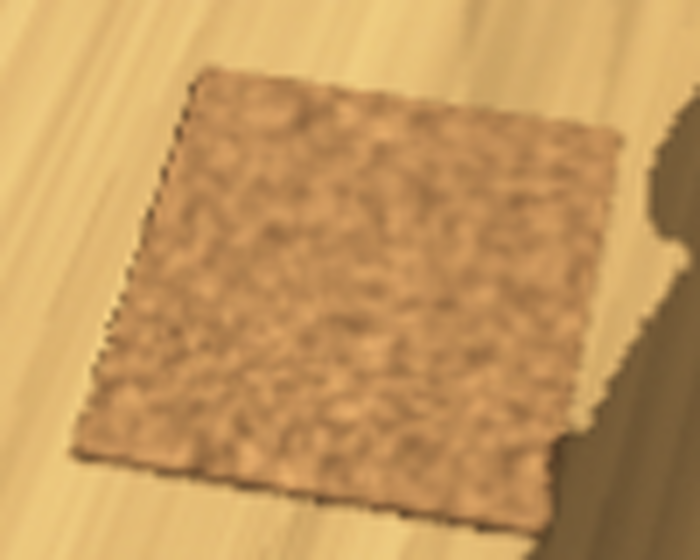

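Run:
```python
from h import *
S=pickle.load(open("scene.pkl","rb"));D=pickle.load(open("side.pkl","rb"))
P=atz(D,(np.array([(205,68),(620,133),(545,530),(75,455)])+.5)/7-.5+[245,290],.006);print(P,P.mean(0))
crop(S,"s_mat",350,165,70,45,8,polys=[(P,(0,0,255))])
# gauge
print(atz(S,(np.array([(462,350)])+.5)/7-.5+[200,205],.07))
from scipy.spatial.transform import Rotation as R
print(R.from_quat(manip.state()["tcp_rot"]).as_matrix().round(4))
```

```text
[[0.60864472 0.20763687 0.006     ]
 [0.46257381 0.19648369 0.006     ]
 [0.44987038 0.34237791 0.006     ]
 [0.59701045 0.35628876 0.006     ]] [0.52952484 0.27569681 0.006     ]
[[ 0.60202342 -0.2874403   0.07      ]]
[[-9.574e-01  2.887e-01  1.000e-04]
 [ 2.887e-01  9.574e-01  1.000e-04]
 [-0.000e+00  1.000e-04 -1.000e+00]]
```

View pics/s_mat.png

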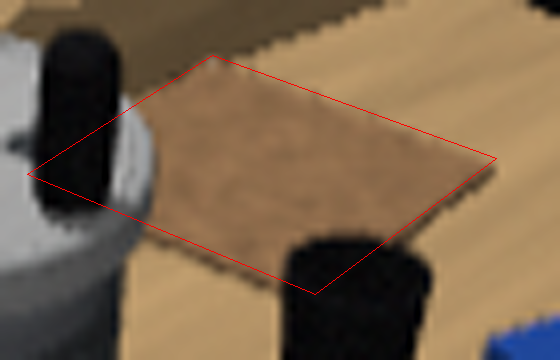

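```bash
cat >> h.py <<'E'
from scipy.spatial.transform import Rotation as Rot
def plan(p,yaw):
    """shift in tool axes and turn for TCP p, pointing down, jaw axis at yaw (deg from world x)"""
    s=manip.state(); R=Rot.from_quat(s["tcp_rot"]).as_matrix()
    y=np.array([np.cos(np.radians(yaw)),np.sin(np.radians(yaw)),0])
    if y@R[:,1]<0:y=-y
    T=np.c_[np.cross(y,[0,0,-1]),y,[0,0,-1]]
    print("clock",s["clock"],"tcp",s["tool_pos"].round(4),"F",s["wrist_force"].round(1),"w",round(float(s["grip_width"]),4),"yaw",np.degrees(np.arctan2(R[1,1],R[0,1])).round(1))
    print("shift",(R.T@(np.array(p)-s["tool_pos"])).round(4),"turn",Rot.from_matrix(R.T@T).as_rotvec().round(3), "R",R.round(3).tolist())
E
python3 -c "
from h import *
plan([.56,.2,.28],50)"
```

```text
clock 1.8 tcp [0.1876 0.6224 0.2226] F [ 0.1  0.1 -1.3] w 0.087 yaw 73.2
shift [-0.4784 -0.2969 -0.0574] turn [ 0.    -0.     0.405] R [[-0.957, 0.289, 0.0], [0.289, 0.957, 0.0], [-0.0, 0.0, -1.0]]
```

Emit:
drive_tool([
  [-0.478,-0.297,-0.057,0,0,0.405,0],
  [-0.478,-0.297,-0.057,0,0,0.405,0],
  [-0.478,-0.297,-0.057,0,0,0.405,0],
  [-0.478,-0.297,-0.057,0,0,0.405,0],
  [-0.478,-0.297,-0.057,0,0,0.405,0],
  [-0.478,-0.297,-0.057,0,0,0.405,0],
  [-0.478,-0.297,-0.057,0,0,0.405,0],
  [-0.478,-0.297,-0.057,0,0,0.405,0],
  [-0.478,-0.297,-0.057,0,0,0.405,0],
  [-0.478,-0.297,-0.057,0,0,0.405,0],
])

```text
clock: 2.8
tool_pos: [0.5175, 0.2474, 0.2736]
tcp_rot: [0.342, 0.94, 0.001, 0.0]
wrist_force: [0.3, 0.5, -1.0]
grip_width: 0.0869
```

```bash
python3 -c "
from h import *
plan([.515,-.27,.28],23)"
```

```text
clock 2.8 tcp [0.5175 0.2474 0.2736] F [ 0.3  0.5 -1. ] w 0.0869 yaw 50.0
shift [-0.3305 -0.3981 -0.0068] turn [ 0.001 -0.     0.472] R [[-0.766, 0.642, 0.001], [0.642, 0.766, 0.001], [-0.0, 0.001, -1.0]]
```

Emit:
drive_tool([
  [-0.33,-0.398,-0.007,0,0,0.472,0],
  [-0.33,-0.398,-0.007,0,0,0.472,0],
  [-0.33,-0.398,-0.007,0,0,0.472,0],
  [-0.33,-0.398,-0.007,0,0,0.472,0],
  [-0.33,-0.398,-0.007,0,0,0.472,0],
  [-0.33,-0.398,-0.007,0,0,0.472,0],
  [-0.33,-0.398,-0.007,0,0,0.472,0],
  [-0.33,-0.398,-0.007,0,0,0.472,0],
  [-0.33,-0.398,-0.007,0,0,0.472,0],
  [-0.33,-0.398,-0.007,0,0,0.472,0],
])

```text
clock: 3.8
tool_pos: [0.5135, -0.2527, 0.2803]
tcp_rot: [0.552, 0.834, 0.001, 0.001]
wrist_force: [1.4, -0.1, -0.2]
grip_width: 0.0871
```

Emit:
drive_tool([
  [-0.01,-0.01,0,0,0,0,0],
  [-0.01,-0.01,0,0,0,0,0],
  [-0.01,-0.01,0,0,0,0,0],
])

```text
clock: 4.1
tool_pos: [0.5088, -0.2623, 0.2795]
tcp_rot: [0.552, 0.834, 0.001, -0.0]
wrist_force: [-0.1, 0.3, 0.0]
grip_width: 0.0873
```

Run:
```python
from h import *
c=cam("wrist"); pickle.dump(c,open("wrist.pkl","wb"))
cv2.imwrite("pics/w1.png",c["frame"][:,:,::-1])
print(c["R"],c["t"])
for t in ["jar_mid","lever_grip","lever_pivot"]: print(t,[([round(float(v),3) for v in d["centre"]],round(float(d["score"]),2)) for d in manip.boxes_of(t,"wrist")])
plan([.511,-.279,.15],23)
```

```text
[[ 9.20277584e-01  3.91265343e-01  7.74233793e-04]
 [ 3.79251422e-01 -8.92503291e-01  2.44143881e-01]
 [ 9.62160455e-02 -2.24386512e-01 -9.69738710e-01]] [-0.36570901 -0.47127307  0.33732933]
jar_mid [([0.577, -0.303, 0.037], 0.64), ([0.686, -0.364, 0.046], 0.6), ([0.504, -0.273, 0.11], 0.58)]
lever_grip [([0.581, -0.303, 0.041], 0.93)]
lever_pivot [([0.563, -0.266, 0.012], 0.88), ([0.575, -0.305, 0.044], 0.2)]
clock 4.3 tcp [ 0.5092 -0.2617  0.2796] F [ 0.1 -0.5  0.6] w 0.0871 yaw 23.2
shift [-0.0167 -0.0053  0.1296] turn [ 0.001 -0.001  0.003] R [[-0.394, 0.919, 0.0], [0.919, 0.394, 0.001], [0.001, 0.001, -1.0]]
```

View pics/w1.png

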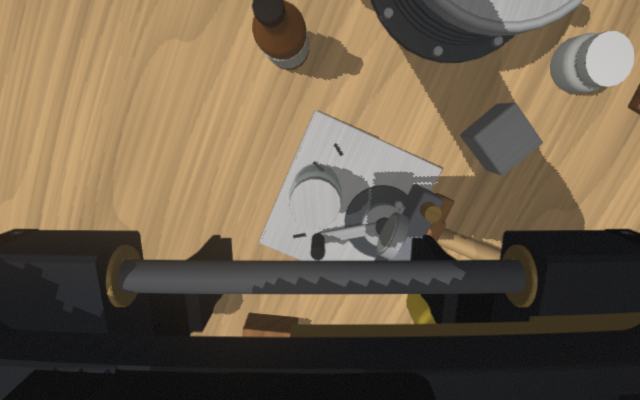

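Run:
```python
from h import *
c=pickle.load(open("wrist.pkl","rb"))
crop(c,"w1c",250,100,220,170,3.5,polys=[(circ(.511,-.279,.110,.025),(0,255,0)),(circ(.536,-.332,.086,.008),(255,0,0)),([[.473,-.197,.015],[.473,-.377,.015],[.643,-.377,.015],[.643,-.197,.015]],(0,0,255))])
```

```text
(no output)
```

View pics/w1c.png

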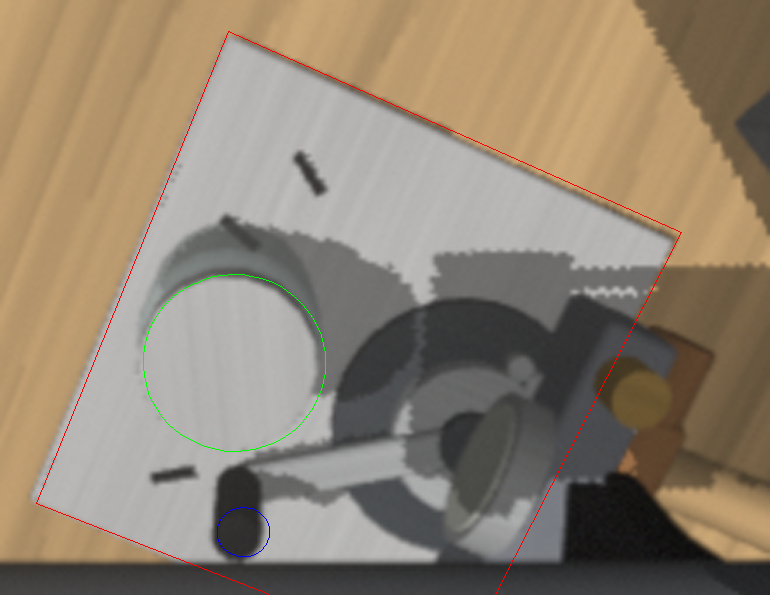

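```bash
python3 -c "
from h import *
plan([.511,-.279,.12],33);plan([.511,-.279,.054],33)"
```

```text
clock 4.3 tcp [ 0.5092 -0.2617  0.2796] F [ 0.1 -0.5  0.6] w 0.0871 yaw 23.2
shift [-0.0168 -0.0053  0.1596] turn [ 0.001 -0.001 -0.171] R [[-0.394, 0.919, 0.0], [0.919, 0.394, 0.001], [0.001, 0.001, -1.0]]
clock 4.3 tcp [ 0.5092 -0.2617  0.2796] F [ 0.1 -0.5  0.6] w 0.0871 yaw 23.2
shift [-0.0168 -0.0054  0.2256] turn [ 0.001 -0.001 -0.171] R [[-0.394, 0.919, 0.0], [0.919, 0.394, 0.001], [0.001, 0.001, -1.0]]
```

Emit:
drive_tool([
  [-0.0168,-0.0053,0.03,0,0,-0.14,0],
  [-0.0168,-0.0053,0.07,0,0,-0.171,0],
  [-0.0168,-0.0053,0.11,0,0,-0.171,0],
  [-0.0168,-0.0053,0.14,0,0,-0.171,0],
  [-0.0168,-0.0053,0.16,0,0,-0.171,0],
  [-0.0168,-0.0053,0.18,0,0,-0.171,0],
  [-0.0168,-0.0053,0.2,0,0,-0.171,0],
  [-0.0168,-0.0053,0.215,0,0,-0.171,0],
  [-0.0168,-0.0053,0.225,0,0,-0.171,0],
  [-0.0168,-0.0053,0.225,0,0,-0.171,0],
])

```text
clock: 5.3
tool_pos: [0.5095, -0.2805, 0.0535]
tcp_rot: [0.478, 0.878, -0.0, -0.001]
wrist_force: [-1.0, -0.6, -0.2]
grip_width: 0.0874
```

Emit:
drive_tool([
  [0,0,0,0,0,0,110],
  [0,0,0,0,0,0,110],
  [0,0,0,0,0,0,140],
  [0,0,0,0,0,0,140],
  [0,0,0,0,0,0,140],
  [0,0,0,0,0,0,140],
], squeeze=15)

```text
clock: 5.9
tool_pos: [0.5106, -0.2815, 0.0551]
tcp_rot: [0.479, 0.878, 0.0, 0.001]
wrist_force: [-0.3, 1.0, 1.9]
grip_width: 0.0555
```

```bash
python3 -c "
from h import *
plan([.511,-.279,.28],33)"
```

```text
clock 5.9 tcp [ 0.5106 -0.2815  0.0551] F [-0.3  1.   1.9] w 0.0555 yaw 32.8
shift [ 0.0018  0.0019 -0.2249] turn [ 0.001  0.001 -0.004] R [[-0.541, 0.841, 0.001], [0.841, 0.541, 0.0], [-0.001, 0.001, -1.0]]
```

Emit:
drive_tool([
  [0,0,-0.01,0,0,0,160],
  [0,0,-0.03,0,0,0,160],
  [0,0,-0.06,0,0,0,160],
  [0,0,-0.1,0,0,0,160],
  [0,0,-0.14,0,0,0,160],
  [0,0,-0.18,0,0,0,160],
  [0,0,-0.21,0,0,0,160],
  [0,0,-0.225,0,0,0,160],
  [0,0,-0.225,0,0,0,160],
], squeeze=20)

```text
clock: 6.8
tool_pos: [0.5105, -0.2822, 0.2814]
tcp_rot: [0.479, 0.878, 0.0, 0.002]
wrist_force: [0.5, 0.2, -3.1]
grip_width: 0.0554
```

```bash
python3 -c "
from h import *
plan([.526,.274,.28],65)"
```

```text
clock 6.8 tcp [ 0.5105 -0.2822  0.2814] F [ 0.5  0.2 -3.1] w 0.0554 yaw 32.8
shift [0.4594 0.314  0.001 ] turn [ 0.001  0.003 -0.563] R [[-0.541, 0.841, 0.003], [0.841, 0.541, -0.001], [-0.002, 0.002, -1.0]]
```

Emit:
drive_tool([
  [0.012,0.008,0,0,0,-0.02,160],
  [0.036,0.025,0,0,0,-0.05,160],
  [0.068,0.046,0,0,0,-0.08,160],
  [0.1,0.068,0,0,0,-0.12,160],
  [0.132,0.09,0,0,0,-0.16,160],
  [0.164,0.112,0,0,0,-0.2,160],
  [0.196,0.134,0,0,0,-0.24,160],
  [0.228,0.156,0,0,0,-0.28,160],
  [0.26,0.178,0,0,0,-0.32,160],
  [0.292,0.2,0,0,0,-0.36,160],
])

```text
clock: 7.8
tool_pos: [0.518, 0.0748, 0.2772]
tcp_rot: [0.312, 0.95, -0.001, -0.002]
wrist_force: [-0.2, -0.2, -2.9]
grip_width: 0.0555
```

Emit:
drive_tool([
  [0.058,0,0,0,0,-0.04,160],
  [0.096,0,0,0,0,-0.08,160],
  [0.134,0,0,0,0,-0.12,160],
  [0.166,0,0,0,0,-0.16,160],
  [0.19,0,0,0,0,-0.2,160],
  [0.2,0,0,0,0,-0.2,160],
  [0.2,0,0,0,0,-0.2,160],
  [0.2,0,0,0,0,-0.2,160],
])

```text
clock: 8.6
tool_pos: [0.36, 0.1906, 0.2789]
tcp_rot: [0.218, 0.976, -0.001, -0.0]
wrist_force: [0.2, -0.6, -3.4]
grip_width: 0.0557
```

```bash
python3 -c "
from h import *
plan([.526,.274,.048],68)"
```

```text
clock 8.6 tcp [0.36   0.1906 0.2789] F [ 0.2 -0.6 -3.4] w 0.0557 yaw 64.8
shift [-0.1146  0.1466  0.2308] turn [-0.001  0.    -0.056] R [[-0.905, 0.426, -0.0], [0.426, 0.905, -0.001], [-0.0, -0.001, -1.0]]
```

Emit:
drive_tool([
  [-0.02,0.025,0,0,0,0,160],
  [-0.045,0.055,0,0,0,0,160],
  [-0.07,0.09,0,0,0,0,160],
  [-0.095,0.12,0,0,0,0,160],
  [-0.11,0.14,0.02,0,0,0,160],
  [-0.115,0.147,0.05,0,0,0,160],
  [-0.115,0.147,0.09,0,0,0,160],
  [-0.115,0.147,0.13,0,0,0,160],
  [-0.115,0.147,0.16,0,0,0,160],
  [-0.115,0.147,0.18,0,0,0,160],
])

```text
clock: 9.6
tool_pos: [0.5259, 0.2729, 0.0959]
tcp_rot: [0.219, 0.976, -0.002, -0.001]
wrist_force: [0.0, 0.1, -3.2]
grip_width: 0.0556
```

Run:
```python
from h import *
plan([.526,.274,.048],68)
s=cam("side");crop(s,"d2",230,250,160,130,5)
```

```text
clock 9.6 tcp [0.5259 0.2729 0.0959] F [ 0.   0.1 -3.2] w 0.0556 yaw 64.7
shift [0.0004 0.0013 0.0479] turn [-0.005 -0.001 -0.058] R [[-0.904, 0.427, -0.003], [0.427, 0.904, -0.004], [0.001, -0.005, -1.0]]
```

View pics/d2.png

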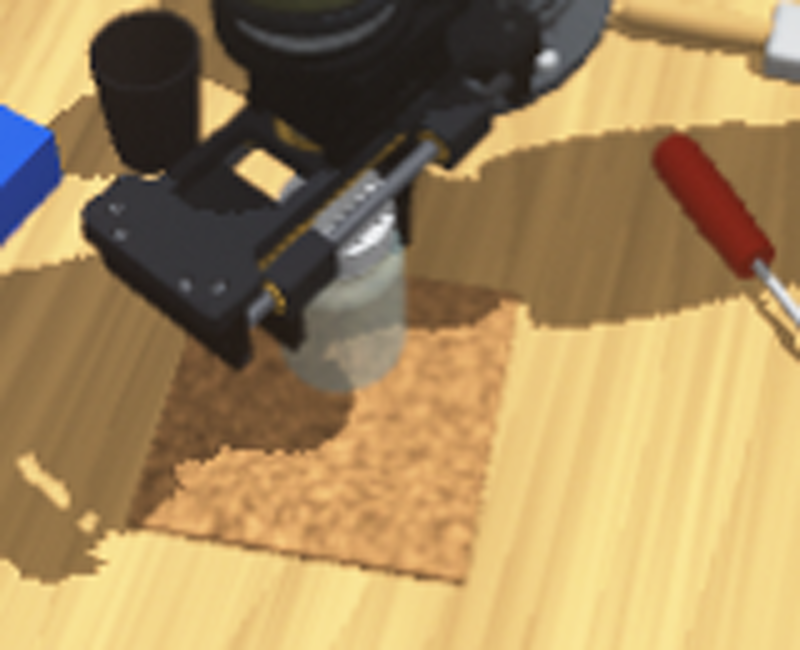

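Emit:
drive_tool([
  [0,0,0.015,0,0,0,160],
  [0,0,0.028,0,0,0,160],
  [0,0,0.036,0,0,0,160],
  [0,0,0.042,0,0,0,160],
  [0,0,0.045,0,0,0,160],
  [0,0,0.047,0,0,0,160],
  [0,0,0.047,0,0,0,160],
])

```text
clock: 10.35
tool_pos: [0.5263, 0.2758, 0.053]
tcp_rot: [0.218, 0.976, 0.0, 0.0]
wrist_force: [-0.2, 0.8, -3.6]
grip_width: 0.0555
```

Emit:
drive_tool([
  [0,0,0.002,0,0,0,160],
  [0,0,0.003,0,0,0,160],
  [0,0,0.004,0,0,0,160],
  [0,0,0.004,0,0,0,160],
])

```text
clock: 10.75
tool_pos: [0.5261, 0.2756, 0.0487]
tcp_rot: [0.218, 0.976, -0.0, -0.0]
wrist_force: [0.2, 0.7, -3.3]
grip_width: 0.0556
```

Emit:
drive_tool([
  [0,0,0.001,0,0,0,160],
  [0,0,0.002,0,0,0,160],
  [0,0,0.002,0,0,0,160],
])

```text
clock: 11.05
tool_pos: [0.526, 0.2756, 0.0466]
tcp_rot: [0.218, 0.976, -0.0, -0.0]
wrist_force: [0.6, -0.1, -2.5]
grip_width: 0.0553
```

Emit:
drive_tool([
  [0,0,0.001,0,0,0,160],
  [0,0,0.002,0,0,0,160],
  [0,0,0.002,0,0,0,160],
])

```text
clock: 11.35
tool_pos: [0.5263, 0.2758, 0.0461]
tcp_rot: [0.218, 0.976, 0.0, -0.0]
wrist_force: [-3.0, -0.8, 6.0]
grip_width: 0.0556
```

Emit:
drive_tool([
  [0,0,-0.0005,0,0,0,60],
  [0,0,-0.0005,0,0,0,20],
  [0,0,-0.0005,0,0,0,0],
  [0,0,-0.0005,0,0,0,0],
  [0,0,-0.0005,0,0,0,0],
])

```text
clock: 11.85
tool_pos: [0.5262, 0.2757, 0.0452]
tcp_rot: [0.218, 0.976, 0.0, 0.0]
wrist_force: [-0.8, -0.8, 0.0]
grip_width: 0.0837
```

```bash
python3 -c "
from h import *
plan([.526,.274,.28],68)"
```

```text
clock 11.85 tcp [0.5262 0.2757 0.0452] F [-0.8 -0.8  0. ] w 0.0837 yaw 64.9
shift [-0.0006 -0.0016 -0.2348] turn [ 0.     0.    -0.055] R [[-0.905, 0.425, 0.0], [0.425, 0.905, 0.0], [-0.0, 0.0, -1.0]]
```

Emit:
drive_tool([
  [0,0,-0.01,0,0,0,0],
  [0,0,-0.03,0,0,0,0],
  [0,0,-0.07,0,0,0,0],
  [0,0,-0.115,0,0,0,0],
  [0,0,-0.16,0,0,0,0],
  [0,0,-0.2,0,0,0,0],
  [0,0,-0.225,0,0,0,0],
  [0,0,-0.225,0,0,0,0],
])

```text
clock: 12.65
tool_pos: [0.5282, 0.2765, 0.2761]
tcp_rot: [0.218, 0.976, 0.003, 0.003]
wrist_force: [0.0, -0.7, -0.2]
grip_width: 0.0871
```

Run:
```python
from h import *
s=cam("side");crop(s,"d3",230,250,160,130,5)
s=cam("wrist");cv2.imwrite("pics/w3.png",s["frame"][:,:,::-1])
plan([.5,-.2,.28],80)
```

```text
clock 12.75 tcp [0.5263 0.2757 0.271 ] F [ 0.  -0.8 -0.9] w 0.0871 yaw 64.9
shift [-0.1784 -0.4418 -0.0094] turn [ 0.001  0.001 -0.264] R [[-0.905, 0.425, 0.001], [0.425, 0.905, 0.001], [-0.001, 0.001, -1.0]]
```

View pics/d3.png

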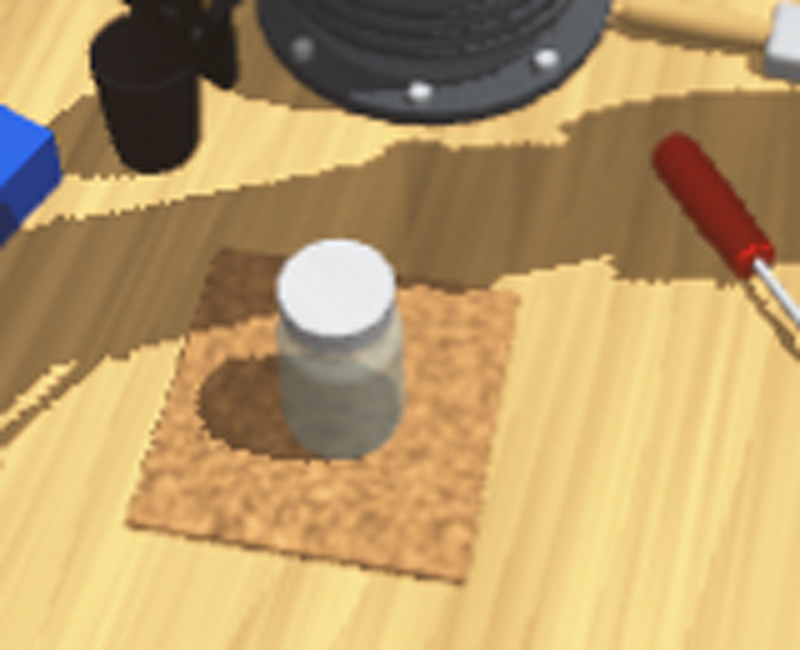

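Emit:
drive_tool([
  [-0.015,-0.03,0,0,0,0.14,0],
  [-0.035,-0.07,0,0,0,0.28,0],
  [-0.055,-0.112,0,0,0,0.42,0],
  [-0.075,-0.155,0,0,0,0.56,0],
  [-0.095,-0.198,0,0,0,0.7,0],
  [-0.115,-0.24,0,0,0,0.84,0],
  [-0.135,-0.283,0,0,0,0.98,0],
  [-0.155,-0.326,0,0,0,1.12,0],
  [-0.175,-0.37,0,0,0,1.26,0],
  [-0.195,-0.41,0,0,0,1.4,0],
])

```text
clock: 13.75
tool_pos: [0.527, -0.1804, 0.2688]
tcp_rot: [0.797, 0.604, -0.001, -0.001]
wrist_force: [1.4, 0.2, -0.2]
grip_width: 0.0869
```

```bash
python3 -c "
from h import *
plan([.536,-.332,.22],-56);print(manip.state()['joint_pos'])"
```

```text
clock 13.75 tcp [ 0.527  -0.1804  0.2688] F [ 1.4  0.2 -0.2] w 0.0869 yaw -15.7
shift [-0.1435  0.0499  0.0487] turn [-0.002  0.001  0.703] R [[0.271, 0.963, -0.002], [0.963, -0.271, 0.001], [-0.0, -0.002, -1.0]]
[-0.37672883  0.11480075  0.72174798  1.63652883 -0.07640445  1.42142736
  0.0788607 ]
```

Emit:
drive_tool([
  [-0.035,0.01,0,0,0,0.14,0],
  [-0.075,0.025,0,0,0,0.28,0],
  [-0.11,0.04,0.01,0,0,0.42,0],
  [-0.135,0.048,0.025,0,0,0.56,0],
  [-0.143,0.05,0.04,0,0,0.7,0],
  [-0.143,0.05,0.049,0,0,0.7,0],
  [-0.143,0.05,0.049,0,0,0.7,0],
])

```text
clock: 14.45
tool_pos: [0.5377, -0.3279, 0.2185]
tcp_rot: [0.954, 0.298, -0.002, -0.002]
wrist_force: [-0.1, -0.1, -0.4]
grip_width: 0.0872
```

Run:
```python
from h import *
plan([.536,-.332,.047],-56);print(manip.state()['joint_pos'])
c=cam("wrist");pickle.dump(c,open("wrist2.pkl","wb"))
cv2.imwrite("pics/w4.png",c["frame"][:,:,::-1])
```

```text
clock 14.45 tcp [ 0.5377 -0.3279  0.2185] F [-0.1 -0.1 -0.4] w 0.0872 yaw -55.3
shift [-0.0034  0.0031  0.1715] turn [-0.004  0.002  0.013] R [[0.822, 0.57, -0.004], [0.57, -0.822, 0.002], [-0.002, -0.004, -1.0]]
[-0.17207069  0.37160758  0.87555869  1.53287231 -0.28729113  1.37727138
 -0.23790464]
```

View pics/w4.png

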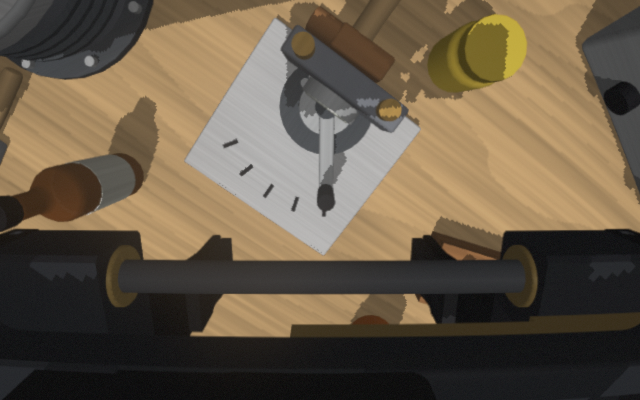

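Run:
```python
from h import *
c=pickle.load(open("wrist2.pkl","rb"))
pv=np.array([.603,-.287]);off=0
pol=[(circ(.536,-.332,.086,.008),(255,0,0)),(circ(.536,-.332,.04,.008),(255,0,0)),([[.473,-.197,.015],[.473,-.377,.015],[.643,-.377,.015],[.643,-.197,.015]],(0,0,255))]
for a in (0,.3,.6,.9,1.2):
    d=np.array([-np.cos(.6-a),-np.sin(.6-a)])
    pol.append(([[*(pv+.098*d),.015],[*(pv+.11*d),.015]],(0,255,0)))
crop(c,"w4c",180,10,250,250,3,polys=pol)
```

```text
(no output)
```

View pics/w4c.png

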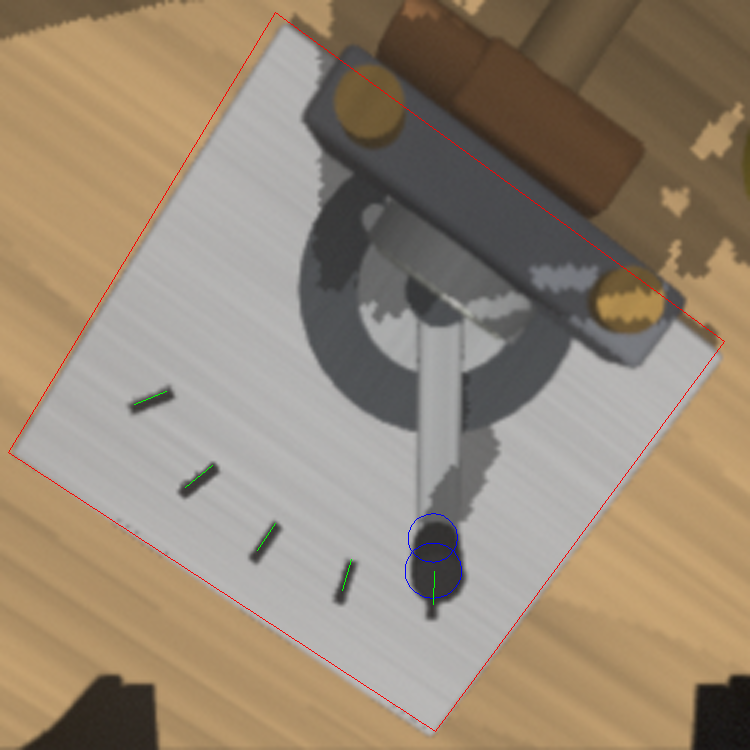

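Emit:
drive_tool([
  [-0.004,0.003,0.02,0,0,0.013,0],
  [-0.004,0.003,0.06,0,0,0.013,0],
  [-0.004,0.003,0.1,0,0,0.013,0],
  [-0.004,0.003,0.13,0,0,0.013,0],
  [-0.004,0.003,0.15,0,0,0.013,0],
  [-0.004,0.003,0.163,0,0,0.013,0],
  [-0.004,0.003,0.17,0,0,0.013,0],
  [-0.004,0.003,0.17,0,0,0.013,0],
])

```text
clock: 15.3
tool_pos: [0.5376, -0.3336, 0.0513]
tcp_rot: [0.957, 0.291, 0.0, -0.0]
wrist_force: [0.2, 0.3, -0.2]
grip_width: 0.0871
```

Run:
```python
from h import *
plan([.536,-.332,.047],-56);print(manip.state()['joint_pos'])
```

```text
clock 15.3 tcp [ 0.5376 -0.3336  0.0513] F [ 0.2  0.3 -0.2] w 0.0871 yaw -56.1
shift [-0.0005 -0.0022  0.0043] turn [-0.    -0.    -0.002] R [[0.83, 0.557, 0.0], [0.557, -0.83, 0.0], [0.0, -0.0, -1.0]]
[-0.10233157  0.5258278   0.79709925  1.70555272 -0.41778161  1.08876977
 -0.15411722]
```

Emit:
drive_tool([
  [0,-0.002,0.002,0,0,0,120],
  [0,-0.002,0.002,0,0,0,190],
  [0,-0.002,0.002,0,0,0,215],
  [0,-0.002,0.002,0,0,0,230],
  [0,-0.002,0.002,0,0,0,230],
  [0,-0.002,0.002,0,0,0,230],
], squeeze=10)

```text
clock: 15.9
tool_pos: [0.5362, -0.3326, 0.0493]
tcp_rot: [0.957, 0.291, 0.0, 0.0]
wrist_force: [0.2, -0.4, 0.1]
grip_width: 0.0467
```

Run:
```python
from h import *
plan([.536,-.332,.047],-56)
```

```text
clock 15.9 tcp [ 0.5362 -0.3326  0.0493] F [ 0.2 -0.4  0.1] w 0.0467 yaw -56.2
shift [ 0.0002 -0.0006  0.0023] turn [ 0.    -0.    -0.004] R [[0.831, 0.556, 0.0], [0.556, -0.831, -0.0], [0.0, 0.0, -1.0]]
```

Emit:
drive_tool([
  [0,0,0,0,0,0,230],
  [0,0,0,0,0,0,230],
  [0,0,0,0,0,0,230],
  [0,0,0,0,0,0,230],
  [0,0,0,0,0,0,230],
  [0,0,0,0,0,0,230],
])

```text
clock: 16.5
tool_pos: [0.536, -0.3324, 0.0491]
tcp_rot: [0.957, 0.291, -0.0, -0.0]
wrist_force: [-0.8, 0.1, 0.9]
grip_width: 0.0157
```

Run:
```python
from h import *
pv=np.array([.601,-.2875])
R=Rot.from_quat(manip.state()["tcp_rot"]).as_matrix(); p0=manip.state()["tool_pos"][:2]
plan([.536,-.332,.047],-56)
# actual radius vector from pivot to stub, rotate clockwise
v=p0-pv; print(np.hypot(*v), np.degrees(np.arctan2(v[1],v[0])))
for a in (.05,.1,.15,.2,.25,.3,.35,.6,.9):
    c,s=np.cos(-a),np.sin(-a); w=np.array([c*v[0]-s*v[1],s*v[0]+c*v[1]])
    d=R.T@np.r_[w-v,0]; print(a,d[:2].round(4))
```

```text
clock 16.5 tcp [ 0.536  -0.3324  0.0491] F [-0.8  0.1  0.9] w 0.0157 yaw -56.2
shift [ 0.0002 -0.0003  0.0021] turn [-0.    -0.    -0.004] R [[0.831, 0.556, -0.0], [0.556, -0.831, 0.0], [0.0, -0.0, -1.0]]
0.07902361124706363 -145.36498582652845
0.05 [ 0.    -0.004]
0.1 [ 0.0003 -0.0079]
0.15 [ 0.0007 -0.0118]
0.2 [ 0.0013 -0.0157]
0.25 [ 0.0022 -0.0196]
0.3 [ 0.0032 -0.0234]
0.35 [ 0.0044 -0.0272]
0.6 [ 0.0131 -0.0448]
0.9 [ 0.029  -0.0623]
```

Emit:
drive_tool([
  [0.0003,-0.005,0,0,0,0.06,230],
  [0.0006,-0.01,0,0,0,0.12,230],
  [0.0013,-0.0145,0,0,0,0.18,230],
  [0.0023,-0.019,0,0,0,0.24,230],
  [0.0036,-0.0236,0,0,0,0.3,230],
  [0.0036,-0.0236,0,0,0,0.3,230],
  [0.0036,-0.0236,0,0,0,0.3,230],
  [0.0036,-0.0236,0,0,0,0.3,230],
  [0.0036,-0.0236,0,0,0,0.3,230],
  [0.0036,-0.0236,0,0,0,0.3,230],
])

```text
clock: 17.5
tool_pos: [0.5261, -0.311, 0.0492]
tcp_rot: [0.99, 0.144, 0.0, -0.0]
wrist_force: [1.3, -0.3, -0.8]
grip_width: 0.0153
```

```bash
cat > lv.py <<'E'
from h import *
s=manip.state(); v=s["tool_pos"][:2]-[.601,-.2875]
print(s["tool_pos"].round(4), "lever angle est", (0.6-(np.arctan2(v[1],v[0])%(2*np.pi)-np.pi)).round(3), np.hypot(*v).round(4),"F",s["wrist_force"].round(1),s["grip_width"])
E
python3 lv.py
```

```text
[ 0.5261 -0.311   0.0492] lever angle est 0.296 0.0785 F [ 1.3 -0.3 -0.8] 0.015318205343768196
```

Force at the notch is small (~1 N); click 1 done. Second click, same numbers.

Emit:
drive_tool([
  [0.0003,-0.005,0,0,0,0.06,230],
  [0.0006,-0.01,0,0,0,0.12,230],
  [0.0013,-0.0145,0,0,0,0.18,230],
  [0.0023,-0.019,0,0,0,0.24,230],
  [0.0036,-0.0236,0,0,0,0.3,230],
  [0.0036,-0.0236,0,0,0,0.3,230],
  [0.0036,-0.0236,0,0,0,0.3,230],
  [0.0036,-0.0236,0,0,0,0.3,230],
  [0.0036,-0.0236,0,0,0,0.3,230],
  [0.0036,-0.0236,0,0,0,0.3,230],
])

```text
clock: 18.5
tool_pos: [0.5229, -0.2873, 0.0492]
tcp_rot: [1.0, -0.005, 0.0, -0.0]
wrist_force: [1.9, -1.3, -3.2]
grip_width: 0.0158
```

```bash
python3 lv.py
```

```text
[ 0.5229 -0.2873  0.0492] lever angle est 0.603 0.0781 F [ 1.9 -1.3 -3.2] 0.01577311101801587
```

Emit:
drive_tool([
  [0.0003,-0.005,0,0,0,0.06,230],
  [0.0006,-0.01,0,0,0,0.12,230],
  [0.0013,-0.0145,0,0,0,0.18,230],
  [0.0023,-0.0185,0,0,0,0.24,230],
  [0.0036,-0.023,0,0,0,0.295,230],
  [0.0036,-0.023,0,0,0,0.295,230],
  [0.0036,-0.023,0,0,0,0.295,230],
  [0.0036,-0.023,0,0,0,0.295,230],
  [0.0036,-0.023,0,0,0,0.295,230],
  [0.0036,-0.023,0,0,0,0.295,230],
])

```text
clock: 19.5
tool_pos: [0.5267, -0.2644, 0.0493]
tcp_rot: [0.988, -0.152, 0.0, -0.0]
wrist_force: [2.9, -1.6, -2.7]
grip_width: 0.0158
```

```bash
python3 lv.py
```

```text
[ 0.5267 -0.2644  0.0493] lever angle est 0.901 0.0778 F [ 2.9 -1.6 -2.7] 0.015785060479472694
```

Release, opening wide, and rise.

Emit:
drive_tool([
  [0,0,0,0,0,0,190],
  [0,0,0,0,0,0,140],
  [0,0,0,0,0,0,100],
  [0,0,0,0,0,0,60],
  [0,0,0,0,0,0,60],
  [0,0,-0.02,0,0,0,60],
  [0,0,-0.05,0,0,0,60],
  [0,0,-0.09,0,0,0,60],
  [0,0,-0.14,0,0,0,60],
  [0,0,-0.19,0,0,0,60],
])

```text
clock: 20.5
tool_pos: [0.5259, -0.2641, 0.2407]
tcp_rot: [0.988, -0.152, -0.0, -0.0]
wrist_force: [1.2, -0.7, 0.6]
grip_width: 0.0664
```

Emit:
drive_tool([
  [0,0,-0.03,0,0,0,60],
  [0,0,-0.03,0,0,0,60],
  [0,0,-0.03,0,0,0,60],
])

```text
clock: 20.8
tool_pos: [0.5266, -0.2643, 0.2694]
tcp_rot: [0.988, -0.152, 0.0, -0.0]
wrist_force: [-0.1, -0.2, -0.1]
grip_width: 0.0664
```

Run:
```python
from h import *
c=cam("wrist"); pv=np.array([.601,-.2875]); pol=[]
for a in (0,.3,.6,.9,1.2):
    d=np.array([-np.cos(.6-a),-np.sin(.6-a)]); pol.append(([[*(pv+.098*d),.015],[*(pv+.11*d),.015]],(0,255,0)))
d=np.array([-np.cos(-.3),-np.sin(-.3)]); pol.append((circ(*(pv+.08*d),.04,.008),(255,0,0)))
crop(c,"w5c",180,10,250,250,3,polys=pol)
plan([.63,.018,.27],-65);print(manip.state()['joint_pos'])
```

```text
clock 20.85 tcp [ 0.5261 -0.2639  0.2683] F [-0.2  0.2 -0.1] w 0.0665 yaw -107.5
shift [ 0.0145 -0.3    -0.0015] turn [-0.001  0.001 -0.741] R [[0.954, -0.3, -0.001], [-0.3, -0.954, 0.001], [-0.001, -0.001, -1.0]]
[-0.52062982  0.30683117  1.16377272  1.57093345 -0.28329245  1.45227232
 -1.21554547]
```

View pics/w5c.png

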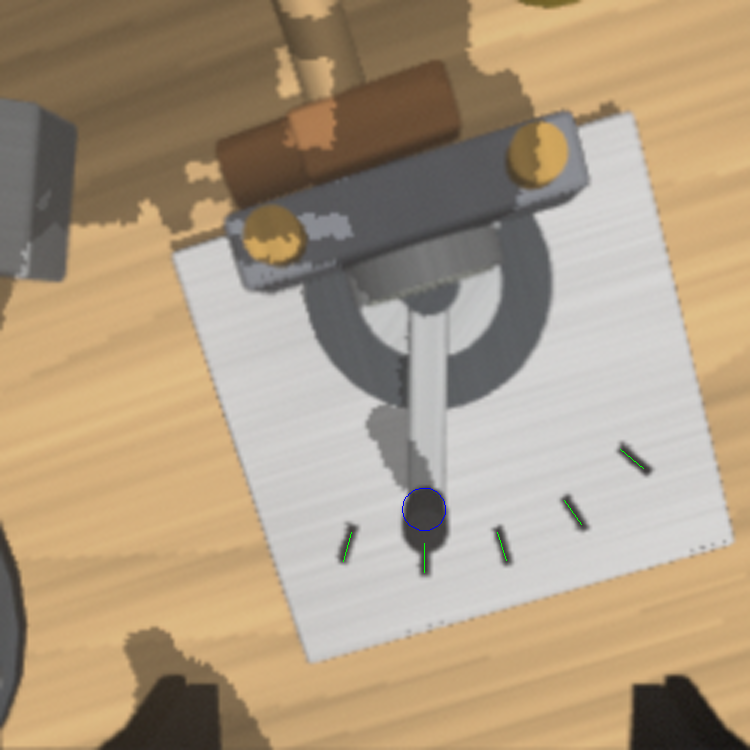

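Emit:
drive_tool([
  [0.001,-0.02,0,0,0,-0.14,60],
  [0.003,-0.05,-0.005,0,0,-0.28,60],
  [0.005,-0.085,-0.005,0,0,-0.42,60],
  [0.006,-0.12,-0.005,0,0,-0.56,60],
  [0.008,-0.155,-0.005,0,0,-0.7,60],
  [0.009,-0.19,-0.005,0,0,-0.84,60],
  [0.011,-0.225,-0.005,0,0,-0.98,60],
  [0.013,-0.255,-0.005,0,0,-1.12,60],
  [0.014,-0.28,-0.005,0,0,-1.26,60],
  [0.0145,-0.3,-0.005,0,0,-1.4,60],
])

```text
clock: 21.85
tool_pos: [0.6299, 0.0199, 0.2715]
tcp_rot: [0.852, 0.524, -0.002, -0.001]
wrist_force: [0.4, -0.4, 0.3]
grip_width: 0.0666
```

Emit:
drive_tool([
  [0,0,0,0,0,-0.14,60],
  [0,0,0,0,0,-0.28,60],
  [0,0,0,0,0,-0.28,60],
  [0,0,0,0,0,-0.28,60],
])

```text
clock: 22.25
tool_pos: [0.6298, 0.0173, 0.2727]
tcp_rot: [0.774, 0.633, -0.001, -0.001]
wrist_force: [-0.2, -0.3, -0.0]
grip_width: 0.0669
```

Run:
```python
from h import *
c=cam("wrist"); pickle.dump(c,open("wrist3.pkl","wb"))
pol=[(circ(.559,.006,.138,.093),(0,0,255)),(circ(.631,.017,.201,.0135),(0,255,255)),(circ(.631,.017,.139,.0135),(0,255,255)),(circ(.559,.006,.135,.022),(0,255,0))]
crop(c,"w6c",150,0,340,260,2.3,polys=pol)
plan([.631,.017,.16],-10);print(manip.state()['joint_pos'])
S=pickle.load(open("scene.pkl","rb")); print(proj(S,[[.559,.006,z] for z in (.135,.15,.16,.17)]))
```

```text
clock 22.3 tcp [0.63   0.0173 0.2731] F [ 0.4  0.2 -0.5] w 0.0664 yaw -11.4
shift [0.     0.0013 0.1131] turn [-0.002  0.    -0.025] R [[0.198, 0.98, -0.002], [0.98, -0.198, -0.0], [-0.001, -0.002, -1.0]]
[-0.66088531  0.31377748  0.7573237   1.44897452 -0.21459396  1.46534271
 -0.10452802]
[[337.03020949 182.70349499]
 [337.20978708 178.08366386]
 [337.33105402 174.96470569]
 [337.45358286 171.81391893]]
```

View pics/w6c.png

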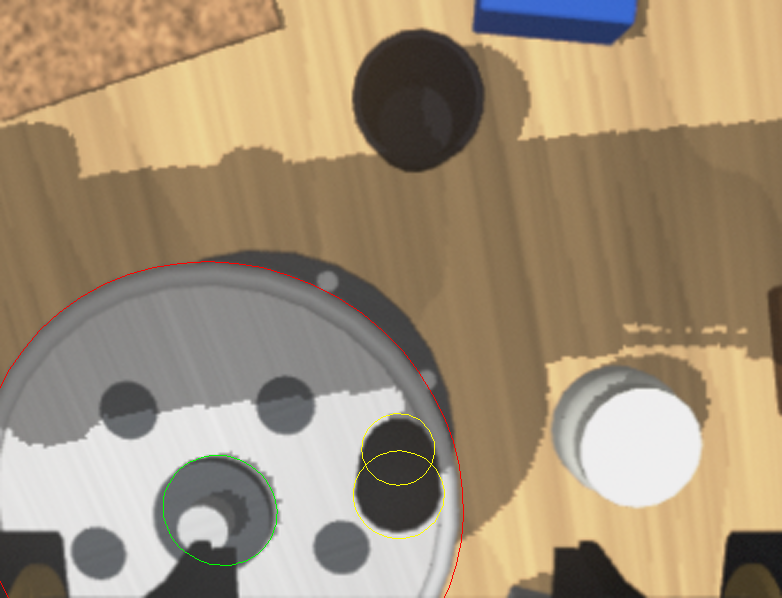

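Emit:
drive_tool([
  [0,0.001,0.02,0,0,0,60],
  [0,0.001,0.05,0,0,0,60],
  [0,0.001,0.08,0,0,0,60],
  [0,0.001,0.1,0,0,0,60],
  [0,0.001,0.109,0,0,0,60],
  [0,0.001,0.11,0,0,0,60],
  [0,0.001,0.11,0,0,0,130],
  [0,0.001,0.11,0,0,0,180],
  [0,0.001,0.11,0,0,0,210],
  [0,0.001,0.11,0,0,0,210],
], squeeze=20)

```text
clock: 23.3
tool_pos: [0.6319, 0.0173, 0.1651]
tcp_rot: [0.773, 0.634, 0.001, 0.0]
wrist_force: [0.4, 0.3, -0.1]
grip_width: 0.0424
```

Emit:
drive_tool([
  [0,0,0,0,0,0,210],
  [0,0,0,0,0,0,210],
  [0,0,0,0,0,0,210],
  [0,0,0,0,0,0,210],
], squeeze=35)

```text
clock: 23.7
tool_pos: [0.6309, 0.0175, 0.1644]
tcp_rot: [0.773, 0.635, -0.0, -0.001]
wrist_force: [-3.8, 0.1, 4.1]
grip_width: 0.0266
```

```bash
cat > wh.py <<'E'
from h import *
import sys
W=np.array([.558,.006])
def st():
    s=manip.state(); R=Rot.from_quat(s["tcp_rot"]).as_matrix(); v=s["tool_pos"][:2]-W
    ph=np.arctan2(v[1],v[0]); t=np.array([np.sin(ph),-np.cos(ph)])
    print("t",round(s["clock"],2),"tcp",s["tool_pos"].round(4),"phi",round(np.degrees(ph),1),"r",np.hypot(*v).round(4),"resist",round(float(-s["wrist_force"][:2]@t),1),"rad",round(float(s["wrist_force"][:2]@v/np.hypot(*v)),1),"Fz",s["wrist_force"][2].round(1),"w",s["grip_width"].round(4))
    return R,ph,s
R,ph,s=st()
step=float(sys.argv[1]) if len(sys.argv)>1 else .07
if len(sys.argv)>2: ph=np.radians(float(sys.argv[2]))
n=int(sys.argv[3]) if len(sys.argv)>3 else 10
p0=W+.074*np.array([np.cos(ph),np.sin(ph)]); print("corr",(R.T@np.r_[p0-s["tool_pos"][:2],0])[:2].round(4))
print("j",s["joint_pos"].round(2), "yaw",np.degrees(np.arctan2(R[1,1],R[0,1])).round(1))
for i in range(1,n+1):
    a=ph-step*i; p=W+.074*np.array([np.cos(a),np.sin(a)])
    print((R.T@np.r_[p-p0,0])[:2].round(4))
E
python3 wh.py .07
```

```text
Traceback (most recent call last):
  File "wh.py", line 9, in <module>
    R,ph,s=st()
           ~~^^
  File "wh.py", line 7, in st
    print("t",round(s["clock"],2),"tcp",s["tool_pos"].round(4),"phi",round(np.degrees(ph),1),"r",np.hypot(*v).round(4),"resist",round(float(-s["wrist_force"][:2]@t),1),"rad",round(float(s["wrist_force"][:2]@v/np.hypot(*v)),1),"Fz",s["wrist_force"][2].round(1),"w",s["grip_width"].round(4))
                                                                                                                                                                                                                                                                        ^^^^^^^^^^^^^^^^^^^^^
AttributeError: 'float' object has no attribute 'round'
```

```bash
sed -i 's/s\["grip_width"\].round(4)/round(float(s["grip_width"]),4)/' wh.py; python3 wh.py .07
```

```text
t 23.7 tcp [0.6309 0.0175 0.1644] phi 8.9 r 0.0738 resist 0.7 rad -3.7 Fz 4.1 w 0.0266
corr [0.0001 0.0002]
j [-0.65  0.38  0.73  1.6  -0.26  1.27 -0.07] yaw -11.2
[-0.0049  0.0016]
[-0.0099  0.0029]
[-0.015   0.0038]
[-0.0202  0.0043]
[-0.0254  0.0045]
[-0.0305  0.0044]
[-0.0357  0.0038]
[-0.0408  0.0029]
[-0.0458  0.0017]
[-0.0507  0.0001]
```

Emit:
drive_tool([
  [-0.005,0.0016,0,0,0,0,210],
  [-0.01,0.0029,0,0,0,0,210],
  [-0.015,0.0038,0,0,0,0,210],
  [-0.02,0.0043,0,0,0,0,210],
  [-0.0254,0.0045,0,0,0,0,210],
  [-0.0305,0.0044,0,0,0,0,210],
  [-0.0357,0.0038,0,0,0,0,210],
  [-0.0408,0.0029,0,0,0,0,210],
  [-0.0458,0.0017,0,0,0,0,210],
  [-0.0507,0.0001,0,0,0,0,210],
])

```text
clock: 24.7
tool_pos: [0.6227, -0.0282, 0.1645]
tcp_rot: [0.772, 0.636, 0.002, -0.001]
wrist_force: [0.9, 8.2, 2.5]
grip_width: 0.0264
```

```bash
python3 wh.py .06 -31.2 8
```

```text
t 24.7 tcp [ 0.6227 -0.0282  0.1645] phi -27.8 r 0.0732 resist 7.6 rad -3.1 Fz 2.5 w 0.0264
corr [-0.0044 -0.0006]
j [-0.59  0.36  0.75  1.62 -0.26  1.26  0.01] yaw -11.0
[-0.0041 -0.0017]
[-0.0081 -0.0036]
[-0.012  -0.0057]
[-0.0158 -0.0081]
[-0.0194 -0.0106]
[-0.0228 -0.0134]
[-0.0261 -0.0164]
[-0.0292 -0.0196]
```

Emit:
drive_tool([
  [-0.0041,-0.0017,0,0,0,0,210],
  [-0.0081,-0.0036,0,0,0,0,210],
  [-0.012,-0.0057,0,0,0,0,210],
  [-0.0158,-0.0081,0,0,0,0,210],
  [-0.0194,-0.0106,0,0,0,0,210],
])

```text
clock: 25.2
tool_pos: [0.6095, -0.0458, 0.1645]
tcp_rot: [0.772, 0.636, 0.003, -0.0]
wrist_force: [2.9, 5.4, -0.3]
grip_width: 0.0264
```

```bash
python3 wh.py .05 -48.4 8
```

```text
t 25.2 tcp [ 0.6095 -0.0458  0.1645] phi -45.2 r 0.073 resist 5.9 rad -1.8 Fz -0.3 w 0.0264
corr [-0.0039 -0.0016]
j [-0.59  0.33  0.76  1.66 -0.24  1.25  0.03] yaw -11.1
[-0.0029 -0.0023]
[-0.0056 -0.0048]
[-0.0083 -0.0074]
[-0.0108 -0.0101]
[-0.0132 -0.0129]
[-0.0154 -0.0159]
[-0.0175 -0.019 ]
[-0.0194 -0.0221]
```

Emit:
drive_tool([
  [-0.0029,-0.0023,0,0,0,0,210],
  [-0.0056,-0.0048,0,0,0,0,210],
  [-0.0083,-0.0074,0,0,0,0,210],
  [-0.0108,-0.0101,0,0,0,0,210],
])

```text
clock: 25.6
tool_pos: [0.5978, -0.0552, 0.1645]
tcp_rot: [0.772, 0.635, 0.003, 0.0]
wrist_force: [3.9, 3.9, -0.4]
grip_width: 0.0268
```

```bash
python3 wh.py .04 -59.9 4
```

```text
t 25.6 tcp [ 0.5978 -0.0552  0.1645] phi -56.9 r 0.073 resist 5.4 rad -1.2 Fz -0.4 w 0.0268
corr [-0.0033 -0.0021]
j [-0.59  0.3   0.77  1.69 -0.23  1.24  0.04] yaw -11.1
[-0.0019 -0.0023]
[-0.0037 -0.0046]
[-0.0054 -0.007 ]
[-0.0071 -0.0095]
```

Emit:
drive_tool([
  [-0.0019,-0.0023,0,0,0,0,210],
  [-0.0037,-0.0046,0,0,0,0,210],
  [-0.0054,-0.007,0,0,0,0,210],
  [-0.0071,-0.0095,0,0,0,0,210],
])

```text
clock: 26.0
tool_pos: [0.5873, -0.0608, 0.1645]
tcp_rot: [0.772, 0.635, 0.003, 0.001]
wrist_force: [5.2, 3.2, -2.1]
grip_width: 0.0265
```

```bash
python3 wh.py .04 -69.1 4
```

```text
t 26.0 tcp [ 0.5873 -0.0608  0.1645] phi -66.3 r 0.0729 resist 6.0 rad -0.9 Fz -2.1 w 0.0265
corr [-0.0028 -0.0024]
j [-0.6   0.28  0.78  1.71 -0.21  1.23  0.04] yaw -11.1
[-0.0015 -0.0025]
[-0.0029 -0.0051]
[-0.0042 -0.0078]
[-0.0054 -0.0105]
```

Emit:
drive_tool([
  [-0.0015,-0.0025,0,0,0,0,210],
  [-0.0029,-0.0051,0,0,0,0,210],
  [-0.0042,-0.0078,0,0,0,0,210],
  [-0.0054,-0.0105,0,0,0,0,210],
])

```text
clock: 26.4
tool_pos: [0.5761, -0.0647, 0.1645]
tcp_rot: [0.772, 0.635, 0.003, 0.001]
wrist_force: [5.8, 3.5, -2.8]
grip_width: 0.0268
```

```bash
python3 wh.py .04 -78.3 4
```

```text
t 26.4 tcp [ 0.5761 -0.0647  0.1645] phi -75.7 r 0.073 resist 6.5 rad -2.0 Fz -2.8 w 0.0268
corr [-0.0023 -0.0026]
j [-0.6   0.25  0.78  1.74 -0.19  1.22  0.03] yaw -11.1
[-0.0011 -0.0028]
[-0.0021 -0.0055]
[-0.0029 -0.0084]
[-0.0037 -0.0112]
```

Emit:
drive_tool([
  [-0.0011,-0.0028,0,0,0,0,210],
  [-0.0021,-0.0055,0,0,0,0,210],
  [-0.0029,-0.0084,0,0,0,0,210],
  [-0.0037,-0.0112,0,0,0,0,210],
])

```text
clock: 26.8
tool_pos: [0.5644, -0.0667, 0.1645]
tcp_rot: [0.773, 0.635, 0.003, 0.002]
wrist_force: [5.1, 2.2, -3.0]
grip_width: 0.027
```

```bash
python3 wh.py .04 -87.5 4
```

```text
t 26.8 tcp [ 0.5644 -0.0667  0.1645] phi -85.0 r 0.073 resist 5.3 rad -1.7 Fz -3.0 w 0.027
corr [-0.0018 -0.0029]
j [-0.62  0.22  0.79  1.77 -0.17  1.22  0.02] yaw -11.2
[-0.0006 -0.0029]
[-0.0012 -0.0058]
[-0.0016 -0.0087]
[-0.0019 -0.0117]
```

Emit:
drive_tool([
  [-0.0006,-0.0029,0,0,0,0,210],
  [-0.0012,-0.0058,0,0,0,0,210],
  [-0.0016,-0.0087,0,0,0,0,210],
  [-0.0019,-0.0117,0,0,0,0,210],
])

```text
clock: 27.2
tool_pos: [0.5526, -0.0669, 0.1645]
tcp_rot: [0.773, 0.635, 0.002, 0.002]
wrist_force: [6.1, 1.0, -2.8]
grip_width: 0.0267
```

```bash
python3 wh.py .04 -96.7 4
```

```text
t 27.2 tcp [ 0.5526 -0.0669  0.1645] phi -94.3 r 0.0731 resist 6.0 rad -1.4 Fz -2.8 w 0.0267
corr [-0.0012 -0.003 ]
j [-0.63  0.19  0.79  1.79 -0.14  1.21  0.  ] yaw -11.2
[-0.0002 -0.003 ]
[-0.0002 -0.0059]
[-0.0002 -0.0089]
[ 0.     -0.0118]
```

Emit:
drive_tool([
  [-0.0002,-0.003,0,0,0,0,210],
  [-0.0002,-0.0059,0,0,0,0,210],
  [-0.0002,-0.0089,0,0,0,0,210],
  [0,-0.0118,0,0,0,0,210],
])

```text
clock: 27.6
tool_pos: [0.541, -0.0651, 0.1645]
tcp_rot: [0.773, 0.635, 0.002, 0.002]
wrist_force: [5.7, -0.1, -4.2]
grip_width: 0.0264
```

```bash
python3 wh.py .04 -105.9 4
```

```text
t 27.6 tcp [ 0.541  -0.0651  0.1645] phi -103.5 r 0.0731 resist 5.6 rad -1.2 Fz -4.2 w 0.0264
corr [-0.0007 -0.0032]
j [-0.65  0.16  0.79  1.82 -0.12  1.21 -0.02] yaw -11.2
[ 0.0003 -0.0029]
[ 0.0007 -0.0059]
[ 0.0013 -0.0088]
[ 0.0019 -0.0117]
```

Emit:
drive_tool([
  [0.0003,-0.0029,0,0,0,0,210],
  [0.0007,-0.0059,0,0,0,0,210],
  [0.0013,-0.0088,0,0,0,0,210],
  [0.0019,-0.0117,0,0,0,0,210],
])

```text
clock: 28.0
tool_pos: [0.533, -0.0628, 0.1646]
tcp_rot: [0.773, 0.634, 0.004, 0.006]
wrist_force: [18.3, -4.2, -14.2]
grip_width: 0.027
```

```bash
python3 wh.py .04 -115.1 4
```

```text
t 28.0 tcp [ 0.533  -0.0628  0.1646] phi -109.9 r 0.0732 resist 18.6 rad -2.3 Fz -14.2 w 0.027
corr [ 0.0005 -0.0067]
j [-0.66  0.12  0.79  1.85 -0.09  1.19 -0.04] yaw -11.3
[ 0.0008 -0.0029]
[ 0.0016 -0.0057]
[ 0.0026 -0.0085]
[ 0.0037 -0.0112]
```

```bash
python3 - <<'E'
from h import *
print(manip.state()["wrist_force"],manip.state()["ft_torque"])
for n in ("scene","side"):
    c=cam(n); cv2.imwrite(f"pics/{n}7.png",c["frame"][:,:,::-1])
    crop(c,n+"7c",*((220,100,180,150,4) if n=="scene" else (240,120,180,150,4)))
E
python3 wh.py .04 -115.1 4
```

```text
[ 18.29742885  -4.2216902  -14.22687499] [-1.00376436 -3.69819092 -0.01346566]
t 28.1 tcp [ 0.5323 -0.0626  0.1646] phi -110.6 r 0.0732 resist 14.4 rad -2.5 Fz -10.6 w 0.0267
corr [ 0.0004 -0.0059]
j [-0.66  0.12  0.79  1.85 -0.09  1.2  -0.04] yaw -11.3
[ 0.0008 -0.0029]
[ 0.0016 -0.0057]
[ 0.0026 -0.0085]
[ 0.0037 -0.0112]
```

View pics/scene7c.png

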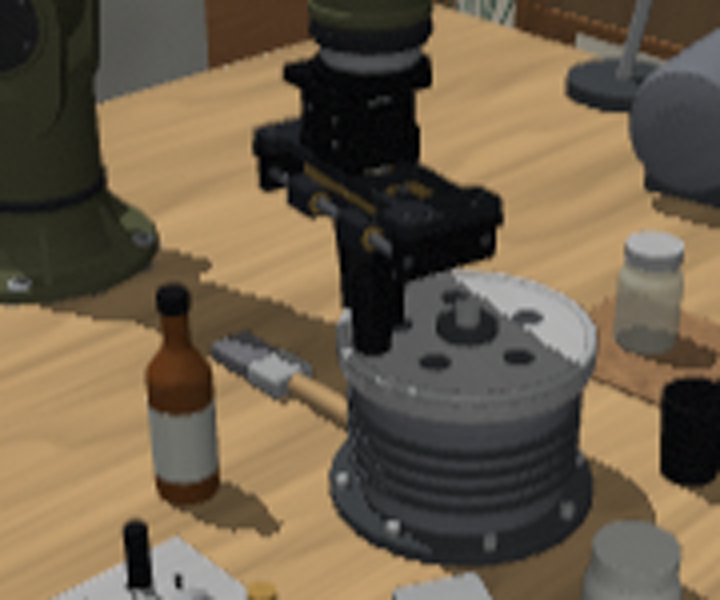

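View pics/side7c.png

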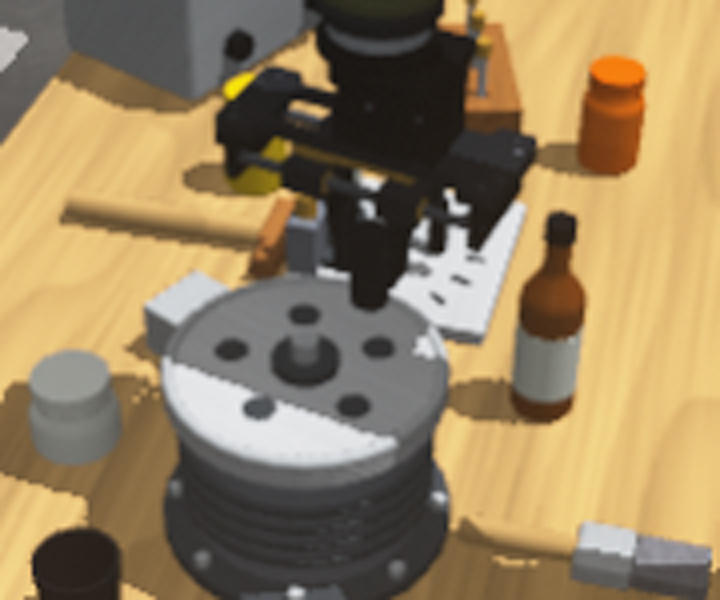

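Emit:
drive_tool([
  [0.0004,-0.0015,0,0,0,0,210],
  [0.0008,-0.0029,0,0,0,0,210],
])

```text
clock: 28.3
tool_pos: [0.5313, -0.0622, 0.1646]
tcp_rot: [0.773, 0.634, 0.005, 0.007]
wrist_force: [20.4, -5.2, -16.5]
grip_width: 0.0264
```

```bash
python3 wh.py .03 -117.4 4
```

```text
t 28.3 tcp [ 0.5313 -0.0622  0.1646] phi -111.4 r 0.0733 resist 20.9 rad -2.6 Fz -16.5 w 0.0264
corr [ 0.001  -0.0077]
j [-0.67  0.12  0.79  1.85 -0.08  1.19 -0.05] yaw -11.3
[ 0.0006 -0.0021]
[ 0.0014 -0.0042]
[ 0.0021 -0.0063]
[ 0.003  -0.0084]
```

Emit:
drive_tool([
  [0,0,0,0,0,0,210],
  [0,0,0,0,0,0,210],
  [0,0,0,0,0,0,210],
])

```text
clock: 28.6
tool_pos: [0.5311, -0.0622, 0.1646]
tcp_rot: [0.773, 0.634, 0.004, 0.007]
wrist_force: [18.2, -4.6, -15.6]
grip_width: 0.0268
```

```bash
python3 wh.py .03 -117.4 4
```

```text
t 28.6 tcp [ 0.5311 -0.0622  0.1646] phi -111.6 r 0.0733 resist 18.6 rad -2.4 Fz -15.6 w 0.0268
corr [ 0.001  -0.0075]
j [-0.67  0.12  0.79  1.85 -0.08  1.19 -0.05] yaw -11.3
[ 0.0006 -0.0021]
[ 0.0014 -0.0042]
[ 0.0021 -0.0063]
[ 0.003  -0.0084]
```

```bash
python3 - <<'E'
from h import *
c=cam("wrist"); cv2.imwrite("pics/w8.png",c["frame"][:,:,::-1])
s=cam("side"); crop(s,"side8c",290,120,100,90,8)
E
python3 wh.py .03 -117.4 1
```

```text
t 28.7 tcp [ 0.5311 -0.0621  0.1646] phi -111.6 r 0.0732 resist 19.7 rad -3.3 Fz -14.8 w 0.0267
corr [ 0.001  -0.0075]
j [-0.67  0.12  0.79  1.85 -0.08  1.19 -0.05] yaw -11.3
[ 0.0006 -0.0021]
```

View pics/w8.png

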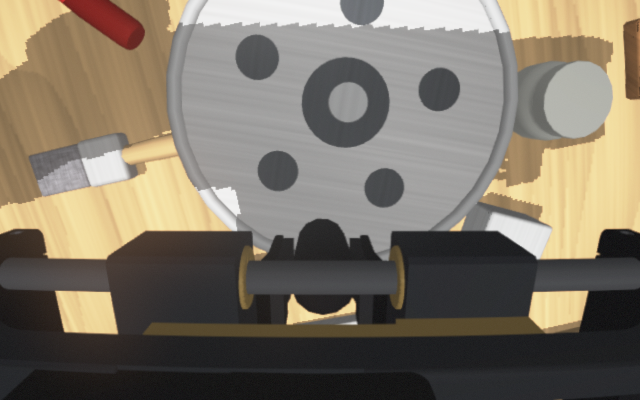

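View pics/side8c.png

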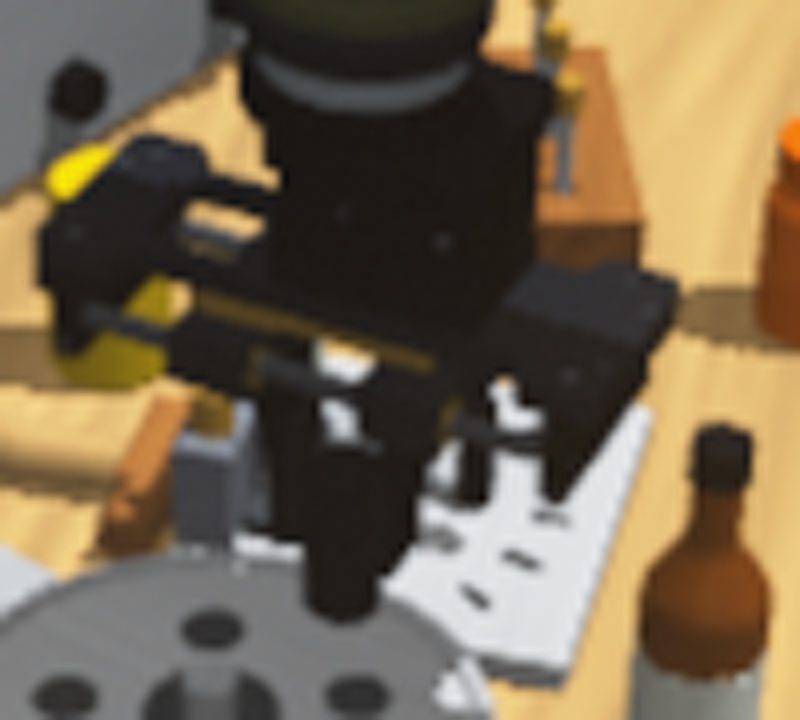

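Emit:
drive_tool([
  [0.0003,-0.001,0,0,0,0,210],
  [0.0006,-0.0021,0,0,0,0,210],
  [0.0006,-0.0021,0,0,0,0,210],
])

```text
clock: 29.0
tool_pos: [0.5294, -0.0614, 0.1646]
tcp_rot: [0.773, 0.634, 0.005, 0.007]
wrist_force: [19.3, -5.9, -15.6]
grip_width: 0.0267
```

```bash
python3 wh.py .03 -119.1 4
```

```text
t 29.0 tcp [ 0.5294 -0.0614  0.1646] phi -113.0 r 0.0733 resist 20.1 rad -2.1 Fz -15.6 w 0.0267
corr [ 0.0013 -0.0078]
j [-0.67  0.11  0.79  1.86 -0.08  1.19 -0.06] yaw -11.3
[ 0.0007 -0.0021]
[ 0.0015 -0.0042]
[ 0.0023 -0.0062]
[ 0.0032 -0.0083]
```

Emit:
drive_tool([
  [0.0003,-0.001,0,0,0,0,210],
  [0.0007,-0.0021,0,0,0,0,210],
  [0.0007,-0.0021,0,0,0,0,210],
])

```text
clock: 29.3
tool_pos: [0.5278, -0.0608, 0.1646]
tcp_rot: [0.773, 0.634, 0.005, 0.008]
wrist_force: [21.3, -6.4, -17.2]
grip_width: 0.0268
```

```bash
python3 wh.py .03 -120.8 4
```

```text
t 29.3 tcp [ 0.5278 -0.0608  0.1646] phi -114.3 r 0.0733 resist 22.0 rad -3.0 Fz -17.2 w 0.0268
corr [ 0.0017 -0.0082]
j [-0.67  0.1   0.79  1.86 -0.07  1.19 -0.06] yaw -11.3
[ 0.0008 -0.0021]
[ 0.0016 -0.0041]
[ 0.0025 -0.0062]
[ 0.0035 -0.0082]
```

Emit:
drive_tool([
  [0.0004,-0.001,0,0,0,0,210],
  [0.0008,-0.0021,0,0,0,0,210],
  [0.0008,-0.0021,0,0,0,0,210],
])

```text
clock: 29.6
tool_pos: [0.5258, -0.0599, 0.1646]
tcp_rot: [0.773, 0.634, 0.005, 0.008]
wrist_force: [19.7, -7.1, -16.8]
grip_width: 0.0268
```

```bash
python3 wh.py .03 -122.5 4
```

```text
t 29.6 tcp [ 0.5258 -0.0599  0.1646] phi -116.0 r 0.0733 resist 20.8 rad -2.3 Fz -16.8 w 0.0268
corr [ 0.0019 -0.0081]
j [-0.68  0.1   0.78  1.87 -0.07  1.19 -0.07] yaw -11.3
[ 0.0008 -0.0021]
[ 0.0017 -0.0041]
[ 0.0027 -0.0061]
[ 0.0037 -0.0081]
```

Just past a maximum (22 → 20.8 N). Continue carefully.

Emit:
drive_tool([
  [0.0004,-0.001,0,0,0,0,210],
  [0.0008,-0.0021,0,0,0,0,210],
  [0.0008,-0.0021,0,0,0,0,210],
])

```text
clock: 29.9
tool_pos: [0.524, -0.059, 0.1646]
tcp_rot: [0.773, 0.634, 0.005, 0.008]
wrist_force: [21.6, -6.3, -17.4]
grip_width: 0.0266
```

```bash
python3 wh.py .03 -124.2 4
```

```text
t 29.9 tcp [ 0.524  -0.059   0.1646] phi -117.6 r 0.0733 resist 22.0 rad -4.4 Fz -17.4 w 0.0266
corr [ 0.0022 -0.0082]
j [-0.68  0.09  0.78  1.87 -0.06  1.19 -0.07] yaw -11.3
[ 0.0009 -0.002 ]
[ 0.0018 -0.004 ]
[ 0.0029 -0.006 ]
[ 0.0039 -0.008 ]
```

Emit:
drive_tool([
  [0.0004,-0.001,0,0,0,0,210],
  [0.0009,-0.002,0,0,0,0,210],
  [0.0009,-0.002,0,0,0,0,210],
])

```text
clock: 30.2
tool_pos: [0.5222, -0.058, 0.1646]
tcp_rot: [0.774, 0.634, 0.004, 0.008]
wrist_force: [20.7, -7.6, -17.0]
grip_width: 0.0268
```

```bash
python3 wh.py .03 -125.9 4
```

```text
t 30.2 tcp [ 0.5222 -0.058   0.1646] phi -119.2 r 0.0733 resist 21.8 rad -3.5 Fz -17.0 w 0.0268
corr [ 0.0025 -0.0083]
j [-0.68  0.09  0.78  1.88 -0.06  1.19 -0.08] yaw -11.4
[ 0.001 -0.002]
[ 0.002 -0.004]
[ 0.003  -0.0059]
[ 0.0042 -0.0078]
```

Emit:
drive_tool([
  [0.0005,-0.001,0,0,0,0,210],
  [0.001,-0.002,0,0,0,0,210],
  [0.001,-0.002,0,0,0,0,210],
])

```text
clock: 30.5
tool_pos: [0.5199, -0.0567, 0.1646]
tcp_rot: [0.774, 0.634, 0.004, 0.008]
wrist_force: [19.8, -8.4, -15.3]
grip_width: 0.0265
```

```bash
python3 wh.py .03 -127.6 4
python3 - <<'E'
from h import *
c=cam("scene"); crop(c,"scene9",180,0,200,240,3)
E
```

```text
t 30.5 tcp [ 0.5199 -0.0567  0.1646] phi -121.2 r 0.0734 resist 21.3 rad -3.1 Fz -15.3 w 0.0265
corr [ 0.0026 -0.0078]
j [-0.69  0.08  0.78  1.88 -0.05  1.19 -0.09] yaw -11.4
[ 0.001 -0.002]
[ 0.0021 -0.0039]
[ 0.0032 -0.0058]
[ 0.0044 -0.0077]
```

View pics/scene9.png

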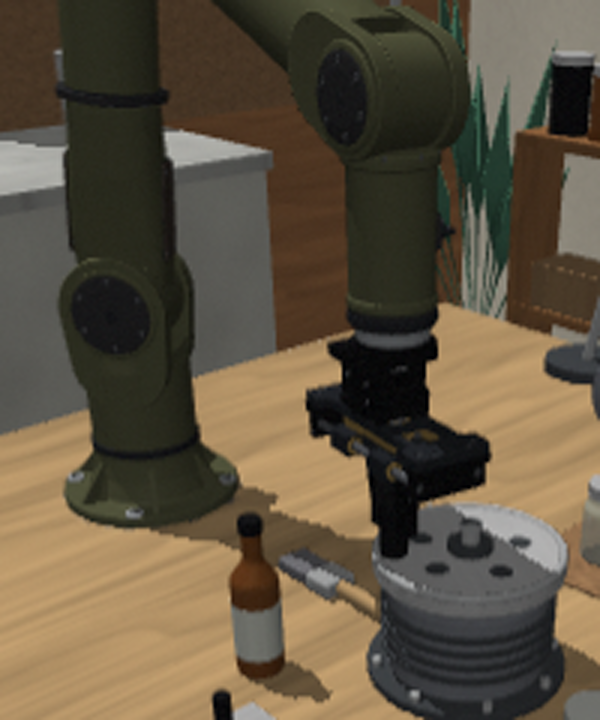

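Emit:
drive_tool([
  [0.0005,-0.001,0,0,0,0,210],
  [0.001,-0.002,0,0,0,0,210],
  [0.001,-0.002,0,0,0,0,210],
])

```text
clock: 30.85
tool_pos: [0.5176, -0.0553, 0.1646]
tcp_rot: [0.774, 0.634, 0.004, 0.007]
wrist_force: [17.6, -8.2, -15.0]
grip_width: 0.0268
```

```bash
python3 wh.py .03 -129.3 4
```

```text
t 30.85 tcp [ 0.5176 -0.0553  0.1646] phi -123.4 r 0.0734 resist 19.2 rad -2.8 Fz -15.0 w 0.0268
corr [ 0.0027 -0.0071]
j [-0.69  0.07  0.78  1.88 -0.05  1.19 -0.09] yaw -11.4
[ 0.0011 -0.0019]
[ 0.0022 -0.0039]
[ 0.0034 -0.0057]
[ 0.0046 -0.0076]
```

Emit:
drive_tool([
  [0.0005,-0.001,0,0,0,0,210],
  [0.0011,-0.0019,0,0,0,0,210],
  [0.0011,-0.0019,0,0,0,0,210],
])

```text
clock: 31.15
tool_pos: [0.5154, -0.0538, 0.1645]
tcp_rot: [0.774, 0.634, 0.003, 0.007]
wrist_force: [16.5, -7.1, -11.8]
grip_width: 0.0267
```

```bash
python3 wh.py .03 -131 4
```

```text
t 31.15 tcp [ 0.5154 -0.0538  0.1645] phi -125.5 r 0.0734 resist 17.6 rad -3.8 Fz -11.8 w 0.0267
corr [ 0.0027 -0.0066]
j [-0.69  0.07  0.78  1.89 -0.05  1.19 -0.1 ] yaw -11.4
[ 0.0011 -0.0019]
[ 0.0023 -0.0038]
[ 0.0035 -0.0056]
[ 0.0048 -0.0074]
```

Emit:
drive_tool([
  [0.0005,-0.001,0,0,0,0,210],
  [0.0011,-0.0019,0,0,0,0,210],
  [0.0011,-0.0019,0,0,0,0,210],
])

```text
clock: 31.45
tool_pos: [0.5129, -0.0519, 0.1645]
tcp_rot: [0.774, 0.634, 0.003, 0.006]
wrist_force: [11.0, -7.3, -10.5]
grip_width: 0.0268
```

```bash
python3 wh.py .03 -132.7 4
```

```text
t 31.45 tcp [ 0.5129 -0.0519  0.1645] phi -127.9 r 0.0734 resist 13.1 rad -1.0 Fz -10.5 w 0.0268
corr [ 0.0025 -0.0057]
j [-0.7   0.06  0.78  1.89 -0.04  1.19 -0.1 ] yaw -11.4
[ 0.0012 -0.0019]
[ 0.0024 -0.0037]
[ 0.0037 -0.0055]
[ 0.0051 -0.0073]
```

Giving way (13 N and falling). Continue.

Emit:
drive_tool([
  [0.0006,-0.001,0,0,0,0,210],
  [0.0012,-0.0019,0,0,0,0,210],
  [0.0012,-0.0019,0,0,0,0,210],
])

```text
clock: 31.75
tool_pos: [0.5106, -0.0501, 0.1645]
tcp_rot: [0.774, 0.634, 0.002, 0.005]
wrist_force: [10.3, -5.7, -8.0]
grip_width: 0.027
```

```bash
python3 wh.py .03 -134.4 4
```

```text
t 31.75 tcp [ 0.5106 -0.0501  0.1645] phi -130.2 r 0.0735 resist 11.5 rad -2.3 Fz -8.0 w 0.027
corr [ 0.0023 -0.0049]
j [-0.7   0.06  0.77  1.9  -0.04  1.19 -0.11] yaw -11.4
[ 0.0012 -0.0018]
[ 0.0025 -0.0036]
[ 0.0039 -0.0054]
[ 0.0053 -0.0071]
```

Emit:
drive_tool([
  [0.0006,-0.0009,0,0,0,0,210],
  [0.0012,-0.0018,0,0,0,0,210],
  [0.0012,-0.0018,0,0,0,0,210],
])

```text
clock: 32.05
tool_pos: [0.5085, -0.0483, 0.1645]
tcp_rot: [0.774, 0.634, 0.002, 0.004]
wrist_force: [8.1, -4.6, -6.7]
grip_width: 0.0268
```

```bash
python3 wh.py .03 -136.1 4
```

```text
t 32.05 tcp [ 0.5085 -0.0483  0.1645] phi -132.3 r 0.0735 resist 9.1 rad -2.1 Fz -6.7 w 0.0268
corr [ 0.0022 -0.0044]
j [-0.7   0.05  0.77  1.9  -0.03  1.2  -0.12] yaw -11.3
[ 0.0013 -0.0018]
[ 0.0026 -0.0036]
[ 0.004  -0.0053]
[ 0.0055 -0.007 ]
```

Emit:
drive_tool([
  [0.0006,-0.0009,0,0,0,0,210],
  [0.0013,-0.0018,0,0,0,0,210],
  [0.0013,-0.0018,0,0,0,0,210],
])

```text
clock: 32.35
tool_pos: [0.5065, -0.0465, 0.1645]
tcp_rot: [0.773, 0.634, 0.002, 0.004]
wrist_force: [6.4, -4.7, -5.3]
grip_width: 0.0269
```

```bash
python3 wh.py .03 -137.8 4
```

```text
t 32.35 tcp [ 0.5065 -0.0465  0.1645] phi -134.5 r 0.0735 resist 7.8 rad -1.1 Fz -5.3 w 0.0269
corr [ 0.0021 -0.0038]
j [-0.7   0.05  0.77  1.9  -0.03  1.2  -0.12] yaw -11.3
[ 0.0013 -0.0018]
[ 0.0027 -0.0035]
[ 0.0042 -0.0052]
[ 0.0057 -0.0068]
```

Emit:
drive_tool([
  [0.0006,-0.0009,0,0,0,0,210],
  [0.0013,-0.0018,0,0,0,0,210],
  [0.0013,-0.0018,0,0,0,0,210],
])

```text
clock: 32.65
tool_pos: [0.5044, -0.0444, 0.1644]
tcp_rot: [0.773, 0.634, 0.001, 0.003]
wrist_force: [6.0, -3.3, -4.3]
grip_width: 0.0261
```

```bash
python3 wh.py .03 -139.5 4
```

```text
t 32.65 tcp [ 0.5044 -0.0444  0.1644] phi -136.8 r 0.0736 resist 6.5 rad -2.1 Fz -4.3 w 0.0261
corr [ 0.0018 -0.0031]
j [-0.71  0.04  0.77  1.91 -0.03  1.2  -0.13] yaw -11.3
[ 0.0014 -0.0017]
[ 0.0028 -0.0034]
[ 0.0043 -0.005 ]
[ 0.0059 -0.0066]
```

Emit:
drive_tool([
  [0.0007,-0.0009,0,0,0,0,210],
  [0.0014,-0.0017,0,0,0,0,210],
  [0.0014,-0.0017,0,0,0,0,210],
])

```text
clock: 32.95
tool_pos: [0.5027, -0.0425, 0.1644]
tcp_rot: [0.773, 0.634, 0.001, 0.003]
wrist_force: [4.2, -4.1, -3.0]
grip_width: 0.0268
```

```bash
python3 wh.py .03 -141.2 4
```

```text
t 32.95 tcp [ 0.5027 -0.0425  0.1644] phi -138.7 r 0.0736 resist 5.8 rad -0.5 Fz -3.0 w 0.0268
corr [ 0.0017 -0.0027]
j [-0.71  0.04  0.76  1.91 -0.02  1.2  -0.14] yaw -11.3
[ 0.0014 -0.0017]
[ 0.0029 -0.0033]
[ 0.0045 -0.0049]
[ 0.0061 -0.0065]
```

Emit:
drive_tool([
  [0.0007,-0.0009,0,0,0,0,210],
  [0.0014,-0.0017,0,0,0,0,210],
  [0.0014,-0.0017,0,0,0,0,210],
])

```text
clock: 33.25
tool_pos: [0.501, -0.0407, 0.1644]
tcp_rot: [0.773, 0.634, 0.001, 0.003]
wrist_force: [3.1, -2.5, -2.3]
grip_width: 0.0266
```

```bash
python3 wh.py .03 -142.9 4
```

```text
t 33.25 tcp [ 0.501  -0.0407  0.1644] phi -140.7 r 0.0736 resist 3.9 rad -0.8 Fz -2.3 w 0.0266
corr [ 0.0016 -0.0024]
j [-0.71  0.03  0.76  1.91 -0.02  1.2  -0.14] yaw -11.3
[ 0.0015 -0.0016]
[ 0.003  -0.0032]
[ 0.0046 -0.0048]
[ 0.0063 -0.0063]
```

Emit:
drive_tool([
  [0.0008,-0.0008,0,0,0,0,210],
  [0.0015,-0.0016,0,0,0,0,210],
  [0.0022,-0.0024,0,0,0,0,210],
  [0.003,-0.0032,0,0,0,0,210],
  [0.003,-0.0032,0,0,0,0,210],
])

```text
clock: 33.75
tool_pos: [0.4982, -0.0372, 0.1644]
tcp_rot: [0.773, 0.634, 0.001, 0.002]
wrist_force: [3.8, -4.2, -2.2]
grip_width: 0.027
```

```bash
python3 wh.py .03 -146.3 4
```

```text
t 33.75 tcp [ 0.4982 -0.0372  0.1644] phi -144.1 r 0.0737 resist 5.7 rad -0.6 Fz -2.2 w 0.027
corr [ 0.0017 -0.0022]
j [-0.72  0.02  0.76  1.92 -0.01  1.2  -0.15] yaw -11.3
[ 0.0016 -0.0015]
[ 0.0032 -0.003 ]
[ 0.0049 -0.0045]
[ 0.0066 -0.0059]
```

Emit:
drive_tool([
  [-0.0008,0.0011,0,0,0,0,210],
  [-0.0015,0.002,0,0,0,0,210],
  [-0.0015,0.002,0,0,0,0,150],
  [-0.0015,0.002,0,0,0,0,110],
  [-0.0015,0.002,0,0,0,0,80],
  [-0.0015,0.002,0,0,0,0,80],
  [-0.0015,0.002,0,0,0,0,80],
])

```text
clock: 34.45
tool_pos: [0.4983, -0.0366, 0.1642]
tcp_rot: [0.773, 0.635, 0.0, -0.0]
wrist_force: [0.3, -0.6, 0.4]
grip_width: 0.0562
```

```bash
python3 wh.py .03 -146.3 1; python3 -c "
from h import *
print(manip.state()['wrist_force'],manip.state()['ft_torque'])"
```

```text
t 34.45 tcp [ 0.4983 -0.0366  0.1642] phi -144.5 r 0.0733 resist 0.6 rad 0.1 Fz 0.4 w 0.0562
corr [ 0.0011 -0.0022]
j [-0.72  0.03  0.76  1.92 -0.02  1.2  -0.15] yaw -11.2
[ 0.0016 -0.0015]
[ 0.26012781 -0.58334741  0.40187906] [-0.09048286  0.07378425 -0.01984806]
```

Emit:
drive_tool([
  [0,0,-0.01,0,0,0,60],
  [0,0,-0.03,0,0,0,60],
  [0,0,-0.06,0,0,0,60],
  [0,0,-0.1,0,0,0,60],
  [0,0,-0.14,0,0,0,60],
  [0,0,-0.15,0,0,0,60],
  [0,0,-0.15,0,0,0,60],
])

```text
clock: 35.15
tool_pos: [0.4994, -0.0369, 0.3164]
tcp_rot: [0.773, 0.635, 0.002, 0.001]
wrist_force: [-0.3, -0.6, -1.1]
grip_width: 0.0669
```

Run:
```python
from h import *
for n in ("scene","side"):
    c=cam(n); cv2.imwrite(f"pics/{n}10.png",c["frame"][:,:,::-1])
c=cam("wrist"); 
P=[.498,-.037]
crop(c,"w10",130,0,380,260,2,polys=[(circ(.558,.006,.138,.093),(0,0,255)),(circ(*P,.201,.0135),(0,255,255)),(circ(*P,.139,.0135),(0,255,255))])
print(manip.state()["clock"],manip.state()["tool_pos"])
```

```text
35.3 [ 0.49757944 -0.03679632  0.31278988]
```

View pics/w10.png

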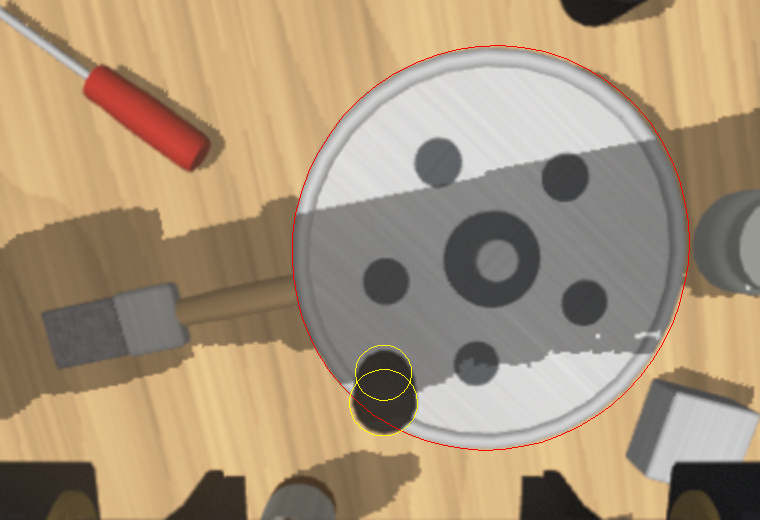

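View pics/scene10.png

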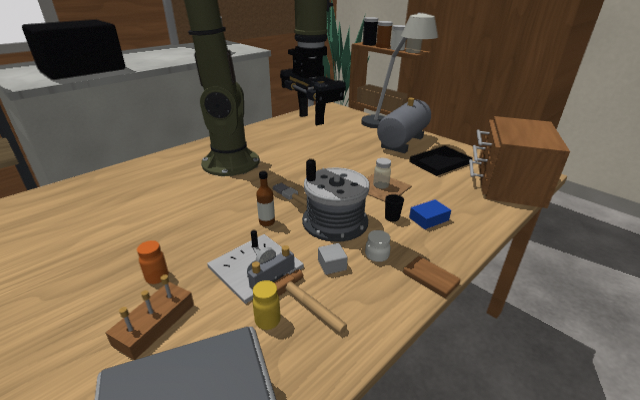

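View pics/side10.png

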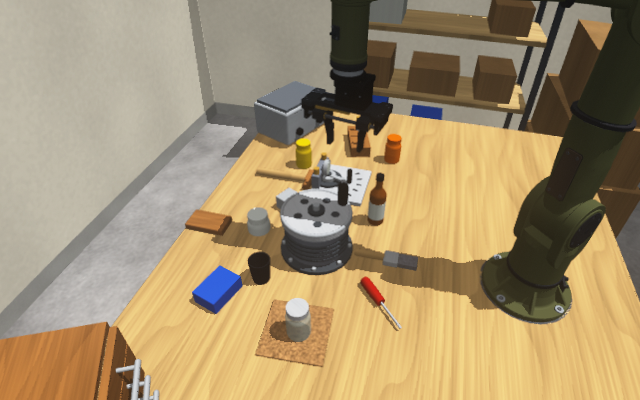

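```bash
python3 -c "
from workcell import manip
print(manip.close_job(), manip.state()['clock'])"
```

```text
the job is handed in; nothing more can be done
the job is handed in; nothing more can be done
```

The job is handed in at about 35 s of the 72 s allowed. All three steps are done, but the flywheel did not feel quite as described.

- **Jar:** I lifted the clear glass jar off the selector plate, not the orange or yellow look-alikes. It stands upright near the middle of the cork mat, as the scene, side and wrist pictures show.
- **Lever:** I moved it 0 → 0.3 → 0.6 → 0.9, resting about 0.5 s in each notch. My estimates at the stops were 0.296, 0.603 and 0.901. After letting go, the wrist picture shows it at the 0.9 tick.
- **Flywheel:** I turned it clockwise by the handle, about 2.7 rad, and stopped once the stiff spot had given way. The wheel is let go and stayed put.
- **Where it stopped:** I estimate about 0.35 past the crest. That is inside the 0 to 0.5 limit but nearer its far end than I meant. All the ways I read the forces put it between about 0.1 and 0.48.
- **What disagreed:** The push before the stiff spot was about 6 N as described. The peak was about 22 N instead of 12 N. Afterwards it eased only to 4–6 N, with no stretch of nearly nothing. The pictures showed nothing touching the gripper.
- **Rest of the bench:** The last pictures show the other things where they stood. Nothing touches the robot.

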